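# Pack the full sample jars and close the cold-store tub

## Task

Pack the blue tub for the cold room: stand every amber bottle from it upright on the raised wooden shelf, since they are too tall for the lid, and sort the white jars, which all look alike, by how heavy they feel when lifted, the full ones into the tub, the empty ones into the steel tray. When everything in the tub sits below its fill line, put the lid on so that it is fully down on the rim all round. Do not knock a bottle over, and leave the tip box, the tube rack and the timer where they are.

Things in the scene. Friction and masses are not known exactly. Their poses are not given: they have to be found in the camera images.
- tub: Open blue tub, fixed to the bench, 150 x 210 mm outside (long side along its y), walls 5 mm. Origin at the centre of its underside, z up. Inner floor 5 mm and rim 82 mm above the origin, inside 140 x 200 mm. A white fill line runs round the inside at 70 mm.
- lid: Blue flat lid of the tub, about 220 g, lying right way up on the bench: a plate 158 x 218 mm (long side along its y) over an inset panel 132 x 192 x 8 mm that drops inside the tub's rim with 4 mm play a side; the plate then rests on the rim. Origin at the centre of the panel's underside (74 mm above the tub's origin when seated), z up. The lid may go on either way round.
- lid_grip (a point): Centre of the lid's white bridge handle, 41 mm above the lid's origin: a bar 16 mm wide, 100 mm long along the lid's y, 12 mm high; 22 mm of free height between plate and bar; the two feet of the handle are 44 mm either side of the middle.
- tray: Shallow open steel wash tray, fixed, 150 x 215 mm outside (long side along its y), walls 4 mm thick and 26 mm high, floor 4 mm. Origin at the centre of its underside, z up.
- shelf_top (a point): Centre of the upper face of the narrow raised wooden shelf: a board 270 mm long (along its x) and 90 mm deep (along its y), 100 mm above the bench on two white legs, fixed. z up.
- shelf: The same raised shelf; origin on the bench under the middle of the board, 100 mm below its upper face, x along the board.
- tip_box: Bystander: yellow box with a clear top, 85 x 120 x 65 mm, loose. Origin under its centre. Leave it alone.
- tube_rack: Bystander: black tube rack with coloured caps, 85 x 190 x 62 mm, loose. Origin under its centre. Leave it alone.
- timer: Bystander: flat white bench timer, 60 x 75 x 16 mm, loose. Origin under its centre. Leave it alone.
- bottle_1_mid (a point): Tall amber bottle with a white cap, about 300 g: body 52 mm in diameter (straight up to 88 mm above the base, shoulder above), cap 34 mm in diameter from 105 to 130 mm above the base. One or two of them stand in the tub at the start. The point is its centre, 65 mm above its base; z is its own axis, upward.
- bottle_2_mid (a point): Tall amber bottle with a white cap, about 300 g: body 52 mm in diameter (straight up to 88 mm above the base, shoulder above), cap 34 mm in diameter from 105 to 130 mm above the base. One or two of them stand in the tub at the start. The point is its centre, 65 mm above its base; z is its own axis, upward.
- jar_a_mid (a point): One of up to six outwardly identical opaque white screw jars with a blue cap, a plain upright cylinder 46 mm in diameter and 60 mm tall, some standing on the bench at the start. Either full (about 300 g) or empty (about 45 g): only the weight tells. The point is its centre, 30 mm above its base; z is the jar's own axis. Absent in some starts.
- jar_b_mid (a point): One of up to six outwardly identical opaque white screw jars with a blue cap, a plain upright cylinder 46 mm in diameter and 60 mm tall, some standing on the bench at the start. Either full (about 300 g) or empty (about 45 g): only the weight tells. The point is its centre, 30 mm above its base; z is the jar's own axis. Absent in some starts.
- jar_c_mid (a point): One of up to six outwardly identical opaque white screw jars with a blue cap, a plain upright cylinder 46 mm in diameter and 60 mm tall, some standing on the bench at the start. Either full (about 300 g) or empty (about 45 g): only the weight tells. The point is its centre, 30 mm above its base; z is the jar's own axis. Absent in some starts.
- jar_d_mid (a point): One of up to six outwardly identical opaque white screw jars with a blue cap, a plain upright cylinder 46 mm in diameter and 60 mm tall, some standing on the bench at the start. Either full (about 300 g) or empty (about 45 g): only the weight tells. The point is its centre, 30 mm above its base; z is the jar's own axis. Absent in some starts.
- jar_e_mid (a point): One of up to six outwardly identical opaque white screw jars with a blue cap, a plain upright cylinder 46 mm in diameter and 60 mm tall, some standing on the bench at the start. Either full (about 300 g) or empty (about 45 g): only the weight tells. The point is its centre, 30 mm above its base; z is the jar's own axis. Absent in some starts.
- jar_f_mid (a point): One of up to six outwardly identical opaque white screw jars with a blue cap, a plain upright cylinder 46 mm in diameter and 60 mm tall, some standing on the bench at the start. Either full (about 300 g) or empty (about 45 g): only the weight tells. The point is its centre, 30 mm above its base; z is the jar's own axis. Absent in some starts.
Mind the look-alikes: they are no part of the job. Leave any turquoise look-alike of the part that bears jar_d_mid alone.

How it is judged:
By the outcome, as a careful person would: the job done as asked, in the order asked, and still so for the second after the job is handed in, with the robot touching nothing.
Of jar_a, jar_b, jar_c, jar_d, jar_e, jar_f only 4 to 6 are there at a start; the rules pass over those that are not, and their reading is None.
Of bottle_1, bottle_2 only 1 to 2 are there at a start; the rules pass over those that are not, and their reading is None.
At some moment in a run one of jar_a, jar_b, jar_c, jar_d, jar_e, jar_f, lid may be knocked a few centimetres aside while the robot is not near it.
It also fails if it takes over 210 s, if anything falls off the work surface, if the arm or the gripper's body presses on something with over 40 N, if the wrist force passes 120 N, or if a joint passes its speed limit or range.

## Robot

A 6-joint arm with a two-finger parallel gripper is mounted at the origin on the work surface. World frame = base frame: x ahead of the robot, y to its left, z up, the work surface at z = 0. Lengths are in m, angles in rad, forces in N, time in s.
With the tool pointing down it reaches from about 0.35 to 0.925 m from the base axis. Payload 6.4 kg.
Tool frame: the origin (TCP) lies between the finger pads; the fingertips stand 11 mm ahead of it and the grasp point (between the pads) lies 8 mm behind it; z points along the fingers, y is the direction in which the jaws open and shut (so a half turn about z gives the same grasp; the last joint's range is limited). The gripper opens to 94 mm and grips with 3 to 60 N. Pads are 16 mm wide; open, the fingers measure 119 mm over their backs; the gripper's body (75 mm by 177 mm) begins 78 mm behind the grasp point.
Start: joints at [-1.462, 0.245, 1.558, -0, 1.339, -0.174], TCP at [0.181, -0.624, 0.216] pointing down, gripper open.
Joint ranges: [-3.13, 3.13], [-1.02, 2.26], [0.13, 2.54], [-0.95, 4.09], [0.21, 2.88], [-2.74, 2.74]. Speed limits (rad/s): [2.57, 2.57, 3.14, 3.14, 3.14, 3.14].

## Interface

Orientations are given as a rotation vector (axis times angle).
In Python, from rig import bot gives the robot as it stands.
- The arm moves only by the shell command python3 -m jog 'ROWS' [FORCE]. ROWS is JSON, a list of rows, each a list of 5 numbers: the closure, from -1 (fully open) to 1 (shut), so that 0 is half open, then the shift along the tool's x, y, z in m, then the turn about the tool's z in rad. In form: [[hand, tx, ty, tz, roll], ...]. A call has 1 to 12 rows; each row shifts and turns the pose as measured when the row begins, along the tool's axes as they then stand; what a row does not reach is not made up. A row lasts 1/12 s, in which the tool goes at most 41.7 mm and 7.16 degrees, less where a joint would pass 70% of its speed; a pose out of reach is approached as far as the arm can. A call with a gripper value outside its range is refused whole. The fingers move at their own pace and stop on an object; FORCE is the grip in N (left out, the last holds). Time passes only in rows, so rows that do not move let the fingers close. It gives the time, the measured TCP pose, the force and the opening at its end, in the units of the state.
- bot.read_state(): the state, without advancing time (a new reading comes with each control period).
- bot.read_camera(name): name is "side" or "top" or "wrist"; returns a dict with "color" (420x560x3 uint8, red, green, blue), "vfov" (degrees; the focal length in pixels is half the picture's height over the tangent of half this angle, whatever the lens; pixels are square), "cx", "cy" (the principal point, pixels), "R" (3x3) and "t" (3): a world point X has camera coordinates R X + t. Camera axes: x right, y down, z forward; pixel columns grow to the right and rows downward; lengths in m; the calibration is good to about 2 mm. A picture is of the moment at which its call begins. There is no depth.
- bot.close_job(): hands the job in, once; it reports no verdict.
The state is a dict: "t": time; "joint_pos": joint angles; "joint_vel": joint speeds; "effort": joint torques, N m; "eef_pos": TCP position; "ee_rot": TCP orientation; "contact_force": force on the tool from outside, world axes, zero at the start; "wrist_torque": the same for the moment, N m; "finger_gap": opening from 0.0 (shut) to 1.0 (fully open).
Only numpy, scipy, OpenCV 4.12 (cv2) and the standard library are available. Lean on these libraries where they do the work, as an engineer would, in place of code of your own. Each camera call takes 0.05 s, during which the arm holds its last target.

## Working session

There is one attempt and no reset: what is moved stays moved. The work goes in short steps, Python scripts to look and compute and a shell command to move; the robot and the scene stay as the last step left them, time stands still between calls to the robot, and variables do not carry over. Pictures are saved under pics/ and viewed, and the job is handed in when it is done.

```bash
mkdir -p pics; ls; python3 - <<'E'
from rig import bot
import cv2
s=bot.read_state()
for k,v in s.items(): print(k,v)
for n in ["side","top","wrist"]:
    c=bot.read_camera(n); cv2.imwrite(f"pics/{n}0.png",c["color"][:,:,::-1]); print(n,c["vfov"],c["cx"],c["cy"],c["R"],c["t"])
E
```

```text
pics
t 0.0
joint_pos [-1.46210522e+00  2.45796065e-01  1.55898216e+00 -5.28743776e-06
  1.33867805e+00 -1.74081143e-01]
joint_vel [ 0.00123378 -0.00048627  0.00190312  0.00059778  0.00099282 -0.0001523 ]
effort [-1.89075588e-03 -4.15837097e+01 -3.14599442e+01  6.82794163e-02
  3.32195323e-02 -1.50434821e-04]
eef_pos [ 0.1813162  -0.62361129  0.21537397]
ee_rot [-3.10840017e+00 -4.42438642e-01 -8.75648377e-05]
contact_force [ 0.03776588  0.62514647 -0.35308065]
wrist_torque [-0.00902276 -0.03752011 -0.01051975]
finger_gap 0.9972248296842542
side 57.57810409374334 277.9418085835409 208.44658934016562 [[-0.99559165 -0.09309662  0.01141434]
 [-0.05997523  0.53832152 -0.84060271]
 [ 0.07211269 -0.83758161 -0.5415319 ]] [0.62236729 0.0943697  0.89750005]
top 47.081711100565975 281.3617235172323 206.86359672008206 [[-0.02970915 -0.99954327 -0.00553275]
 [-0.98904057  0.03019696 -0.14452302]
 [ 0.14462408  0.00117846 -0.98948597]] [0.0175835  0.64177169 1.40648379]
wrist 69.0694222994441 279.8172489981894 211.32782558539813 [[ 0.2782188  -0.96051644 -0.00157218]
 [-0.91974875 -0.26688131  0.2878135 ]
 [-0.27686918 -0.07862911 -0.95768519]] [-0.64860952 -0.02959795  0.39310596]
```

View pics/top0.png

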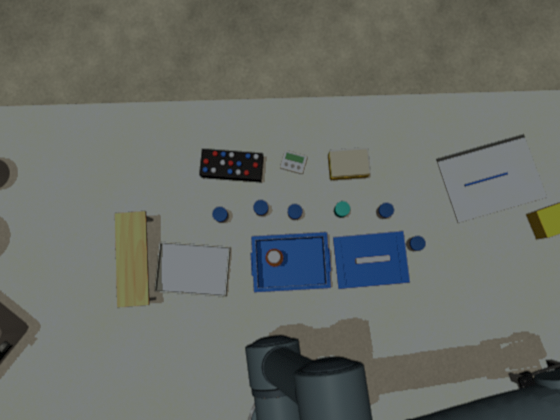

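View pics/side0.png

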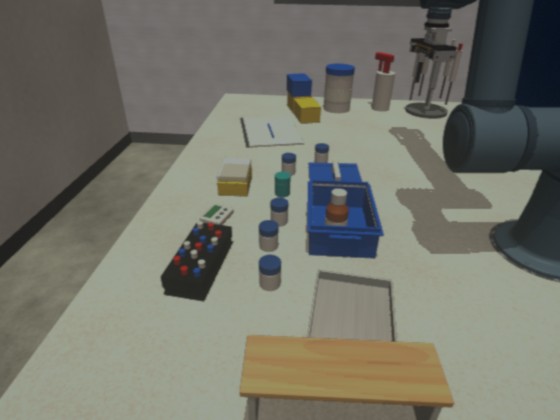

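View pics/wrist0.png

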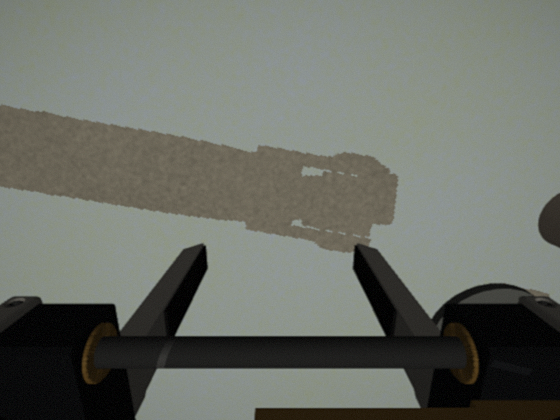

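The top view shows one amber bottle in the tub (274,257). There are five blue-capped jars at (220,215), (261,208), (295,212), (385,210) and (417,243). The turquoise look-alike at (343,209) is to be left alone. The lid is at (371,260), the tray at (193,269) and the shelf at (132,258). Next I'll measure and check an enlarged crop.

```bash
cat > h.py <<'E'
from rig import bot
import cv2, numpy as np
def cam(n,save=None):
    c=bot.read_camera(n)
    if save: cv2.imwrite(f"pics/{save}.png",c["color"][:,:,::-1])
    return c
def ray(c,u,v):
    f=210/np.tan(np.radians(c["vfov"]/2))
    d=np.array([(u-c["cx"])/f,(v-c["cy"])/f,1]); R=np.array(c["R"])
    return -R.T@np.array(c["t"]), R.T@d
def onz(c,u,v,z):
    o,d=ray(c,u,v); return o+d*(z-o[2])/d[2]
def proj(c,X):
    f=210/np.tan(np.radians(c["vfov"]/2)); p=np.array(c["R"])@np.array(X)+c["t"]
    return p[0]/p[2]*f+c["cx"],p[1]/p[2]*f+c["cy"]
def tri(c1,p1,c2,p2):
    A=[];B=[]
    rows=[]; rhs=[]
    for c,p in((c1,p1),(c2,p2)):
        o,d=ray(c,*p); d/=np.linalg.norm(d); M=np.eye(3)-np.outer(d,d); rows.append(M); rhs.append(M@o)
    return np.linalg.lstsq(np.vstack(rows),np.hstack(rhs),rcond=None)[0]
def blobs(c,lo,hi,amin=30,roi=None):
    h=cv2.cvtColor(c["color"],cv2.COLOR_RGB2HSV); m=cv2.inRange(h,lo,hi)
    if roi: k=np.zeros_like(m); k[roi[1]:roi[3],roi[0]:roi[2]]=1; m*=k
    cs,_=cv2.findContours(m,cv2.RETR_EXTERNAL,cv2.CHAIN_APPROX_NONE)
    return [q for q in cs if cv2.contourArea(q)>amin]
E
python3 - <<'E'
from h import *
c=cam("top")
h=cv2.cvtColor(c["color"],cv2.COLOR_RGB2HSV)
for p in [(220,215),(343,209),(270,285),(350,240),(193,269),(132,258),(190,330),(274,257),(371,260)]: print(p,h[p[1],p[0]])
for q in blobs(c,(95,100,30),(125,255,255),40):
    r=cv2.minAreaRect(q); print("blue",np.round(r[0],1),np.round(r[1],1),round(r[2],1))
for q in blobs(c,(78,100,30),(94,255,255),40): print("turq",cv2.minAreaRect(q))
cr=c["color"][140:310,100:460,::-1]; cv2.imwrite("pics/crop1.png",cv2.resize(cr,None,fx=2.2,fy=2.2,interpolation=2))
E
```

```text
(220, 215) [108 173  93]
(343, 209) [ 86 168 111]
(270, 285) [108 179 118]
(350, 240) [108 185 117]
(193, 269) [101  16 128]
(132, 258) [ 24 103 119]
(190, 330) [ 75   8 125]
(274, 257) [101  16 129]
(371, 260) [102  10 129]
blue [417.  242.5] [13. 14.] 90.0
blue [290.3 261.7] [55.6 78.8] 86.8
blue [371.  259.5] [51.5 71.9] 84.8
blue [219.5 214. ] [13.4 13.4] 45.0
blue [294.5 211. ] [13.4 13.4] 45.0
blue [385.8 209.8] [13.4 14.1] 45.0
blue [260.5 207. ] [13.4 13.4] 45.0
turq ((341.7500305175781, 208.75003051757812), (13.435027122497559, 15.55634880065918), 45.0)
```

View pics/crop1.png

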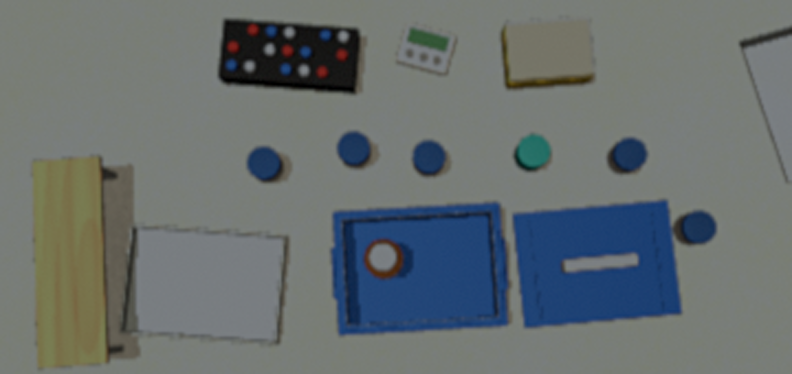

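The crop confirms that five jars have blue caps, one look-alike is turquoise, and there is one bottle.

```bash
python3 - <<'E'
from h import *
c=cam("top"); s=cam("side")
def rect(q,z,name):
    r=cv2.minAreaRect(q); b=cv2.boxPoints(r); P=np.array([onz(c,*p,z)[:2] for p in b])
    e=[P[1]-P[0],P[2]-P[1]]; e.sort(key=np.linalg.norm)
    a=np.degrees(np.arctan2(e[1][1],e[1][0]))%180
    print(name,"ctr",P.mean(0).round(4),"size",[round(np.linalg.norm(k)*1e3) for k in e],"long axis deg",a.round(1))
for q in blobs(c,(95,100,30),(125,255,255),40):
    a=cv2.contourArea(q)
    if a<400:
        M=cv2.moments(q); u,v=M["m10"]/M["m00"],M["m01"]/M["m00"]; print("jar",np.round((u,v),1),onz(c,u,v,.06).round(4))
    else: rect(q,.082,"tub?"); rect(q,.013,"lid?")
for q in blobs(c,(78,100,30),(94,255,255),40):
    u,v=cv2.minAreaRect(q)[0]; print("turq",onz(c,u,v,.06))
for q in blobs(c,(15,70,30),(32,255,255),400): print(cv2.contourArea(q)); rect(q,.1,"shelf?")
for q in blobs(c,(95,8,110),(110,30,255),15): print(cv2.minAreaRect(q)[0]);rect(q,.004,"tray?");rect(q,.047,"lidbar?");rect(q,.13,"cap?")
print('side')
for q in blobs(s,(95,100,20),(125,255,255),40): print(cv2.boundingRect(q))
E
```

```text
jar [417.  242.9] [ 0.5205 -0.3984  0.06  ]
tub? ctr [ 0.4764 -0.0227] size [160, 230] long axis deg 91.5
lid? ctr [ 0.4786 -0.0236] size [168, 241] long axis deg 91.5
tub? ctr [ 0.4758 -0.2562] size [148, 210] long axis deg 93.5
lid? ctr [ 0.4779 -0.2686] size [155, 220] long axis deg 93.5
jar [219.6 213.9] [0.6245 0.1829 0.06  ]
jar [294.5 211. ] [ 0.6263 -0.0406  0.06  ]
jar [385.7 209.8] [ 0.6218 -0.3122  0.06  ]
jar [260.4 207.2] [0.6411 0.0608 0.06  ]
turq [ 0.62888014 -0.18164901  0.06      ]
2764.0
shelf? ctr [0.4987 0.4304] size [94, 268] long axis deg 2.1
815.5
shelf? ctr [ 0.5672 -0.7665] size [84, 104] long axis deg 108.5
(372.118896484375, 258.8074035644531)
tray? ctr [ 0.4796 -0.2739] size [14, 92] long axis deg 93.4
lidbar? ctr [ 0.4782 -0.266 ] size [13, 89] long axis deg 93.4
cap? ctr [ 0.4755 -0.2509] size [13, 84] long axis deg 93.4
(274.0, 256.5)
tray? ctr [0.4956 0.0254] size [27, 31] long axis deg 88.3
lidbar? ctr [0.4937 0.0245] size [27, 30] long axis deg 88.3
cap? ctr [0.4902 0.0229] size [25, 28] long axis deg 88.3
(193.92442321777344, 268.6084899902344)
tray? ctr [0.4666 0.2706] size [142, 201] long axis deg 84.4
lidbar? ctr [0.4656 0.2626] size [138, 195] long axis deg 84.4
cap? ctr [0.4637 0.2473] size [130, 184] long axis deg 84.4
(292.1238708496094, 165.087158203125)
tray? ctr [ 0.7799 -0.0394] size [27, 69] long axis deg 71.1
lidbar? ctr [ 0.7698 -0.0384] size [26, 67] long axis deg 71.1
cap? ctr [ 0.7503 -0.0364] size [25, 63] long axis deg 71.1
(492.02667236328125, 179.09230041503906)
tray? ctr [ 0.7168 -0.6622] size [198, 301] long axis deg 104.5
lidbar? ctr [ 0.7085 -0.6431] size [193, 293] long axis deg 104.5
cap? ctr [ 0.6926 -0.6061] size [182, 276] long axis deg 104.5
side
(193, 267, 8, 10)
(260, 256, 20, 14)
(260, 221, 18, 11)
(272, 198, 15, 10)
(308, 163, 75, 94)
(287, 74, 24, 22)
(327, 64, 27, 11)
(515, 0, 45, 107)
```

```bash
cat >> h.py <<'E'
from scipy.spatial.transform import Rotation as Ro
def to(x,y,z,yaw=None):
    s=bot.read_state(); R=Ro.from_rotvec(s["ee_rot"]).as_matrix(); d=R.T@(np.array([x,y,z])-s["eef_pos"])
    w=np.degrees(np.arctan2(R[1,0],R[0,0])); 
    print("t%.1f"%s["t"],"pos",np.round(s["eef_pos"],4),"yaw",w.round(2),"tilt",R[:,2].round(3),"F",np.round(s["contact_force"],2),"gap",round(s["finger_gap"],3))
    print(" need tool d",d.round(4),"rows",np.ceil(np.linalg.norm(d)/.0417), "roll", None if yaw is None else round(np.radians(w-yaw),3))
E
python3 -m jog '[[-1,0,0,-0.02,0.1],[-1,0,0,-0.02,0.1],[-1,0,0,-0.01,0.085],[-1,0.017,-0.036,0,0],[-1,0.017,-0.036,0,0],[-1,0.017,-0.036,0,0],[-1,0.017,-0.036,0,0],[-1,0.017,-0.036,0,0],[-1,0.017,-0.036,0,0],[-1,0.017,-0.036,0,0],[-1,0.017,-0.036,0,0],[-1,0.017,-0.036,0,0]]' 30
python3 -c "
from h import *
to(.49,.023,.25,0)"
```

```text
t: 1.3
eef_pos: [0.3419, -0.2949, 0.2664]
ee_rot: [-3.139, 0.048, -0.001]
contact_force: [-0.3, -0.5, -0.6]
finger_gap: 0.999
t1.3 pos [ 0.3419 -0.2949  0.2664] yaw -1.76 tilt [ 0.001  0.002 -1.   ] F [-0.29 -0.49 -0.58] gap 0.999
 need tool d [ 0.1382 -0.3222  0.0171] rows 9.0 roll -0.031
```

```bash
python3 -m jog '[[-1,0.015,-0.036,0,-0.03],[-1,0.015,-0.036,0,0],[-1,0.015,-0.036,0,0],[-1,0.015,-0.036,0,0],[-1,0.015,-0.036,0,0],[-1,0.015,-0.036,0,0],[-1,0.015,-0.036,0,0],[-1,0.015,-0.036,0,0],[-1,0.015,-0.03,0,0],[-1,0,0,0,0]]' 
python3 -c "
from h import *
to(.49,.023,.25,0)
cam('wrist','w1');cam('side','s1');cam('top','t1')"
```

```text
t: 2.13
eef_pos: [0.4822, 0.0455, 0.2694]
ee_rot: [3.141, 0.01, 0.015]
contact_force: [0.0, 0.5, -0.8]
finger_gap: 1.001
t2.1 pos [0.4822 0.0455 0.2694] yaw 0.35 tilt [ 0.009 -0.    -1.   ] F [ 0.05  0.53 -0.82] gap 1.001
 need tool d [0.0075 0.0225 0.0195] rows 1.0 roll 0.006
```

View pics/w1.png

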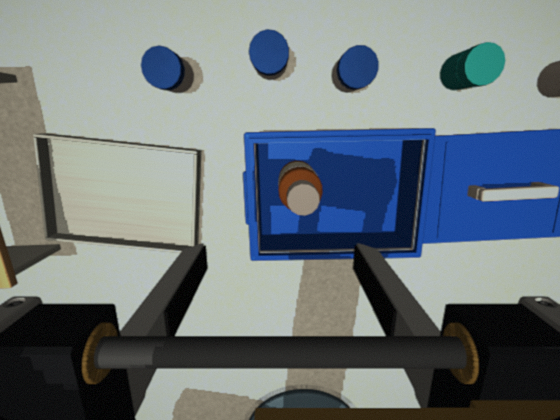

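View pics/s1.png

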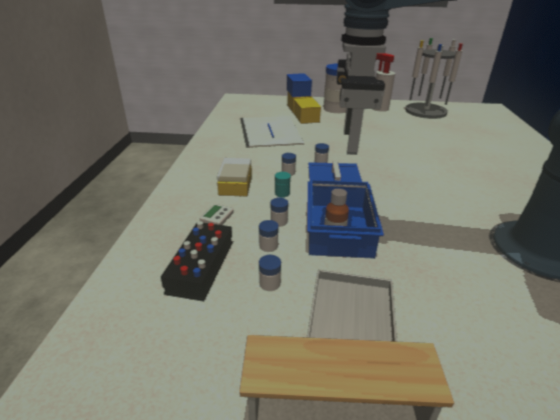

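The wrist view shows the single bottle in the tub with its cap at (303,198). The tray, lid and jars are all clear. I'll cross-check the positions with this view.

```bash
python3 - <<'E'
from h import *
w=cam("wrist"); print("cap",onz(w,303,198,.135))
for q in blobs(w,(100,120,20),(125,255,255),200):
    r=cv2.minAreaRect(q); print(np.round(r[0]),np.round(r[1]),onz(w,*r[0],.06).round(4))
for n,p in dict(tubrim=[(245,135),(436,129),(420,255),(251,259)]).items(): print(n,np.mean([onz(w,*k,.082) for k in p],0),[onz(w,*k,.082).round(3)[:2] for k in p])
for n,p in dict(tray=[(36,135),(203,151),(197,250),(46,240)]).items(): print(n,np.mean([onz(w,*k,.026) for k in p],0),[onz(w,*k,.026).round(3)[:2] for k in p])
to(.49,.023,.25,0)
E
```

```text
cap [0.48932066 0.01753708 0.135     ]
[400. 191.] [129. 321.] [ 0.4801 -0.1113  0.06  ]
[157.  67.] [46. 38.] [0.6241 0.1806 0.06  ]
[352.  65.] [42. 39.] [ 0.626  -0.0413  0.06  ]
[263.  50.] [45. 38.] [0.6408 0.0599 0.06  ]
tubrim [ 0.47608568 -0.0284547   0.082     ] [array([0.55 , 0.081]), array([ 0.556, -0.135]), array([ 0.402, -0.137]), array([0.396, 0.078])]
tray [0.46488601 0.2610257  0.026     ] [array([0.548, 0.36 ]), array([0.527, 0.143]), array([0.385, 0.162]), array([0.4  , 0.379])]
t2.3 pos [0.4809 0.0404 0.2692] yaw -0.03 tilt [ 0.008 -0.002 -1.   ] F [-1.2  -0.42  0.52] gap 0.998
 need tool d [0.0089 0.0174 0.0193] rows 1.0 roll -0.001
```

```bash
python3 -m jog '[[-1,0.009,0.02,0,0],[-1,0,0,0,0],[-1,0,0,0.035,0],[-1,0,0,0.035,0],[-1,0,0,0.035,0],[-1,0,0,0.025,0],[-1,0,0,0.01,0],[-1,0,0,0,0]]' 
python3 -c "
from h import *
to(.49,.0205,.118,0); cam('wrist','w2')"
```

```text
t: 3.0
eef_pos: [0.4912, 0.0096, 0.1286]
ee_rot: [3.138, -0.033, 0.027]
contact_force: [-0.4, 0.3, -0.5]
finger_gap: 0.997
t3.0 pos [0.4912 0.0096 0.1286] yaw -1.21 tilt [ 0.017 -0.004 -1.   ] F [-0.44  0.27 -0.55] gap 0.997
 need tool d [-0.0017 -0.0109  0.0105] rows 1.0 roll -0.021
```

View pics/w2.png

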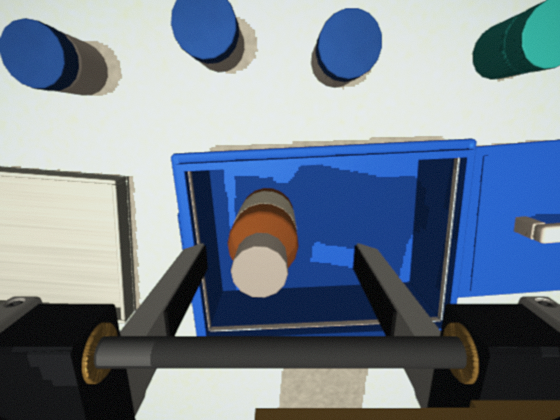

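```bash
python3 -m jog '[[-1,-0.002,-0.011,0,-0.02],[-1,0,0,0,0],[-1,0,0,0.01,0]]' 
python3 -c "
from h import *
c=cam('wrist','w3'); to(.49,.0205,.118,0)
for q in blobs(c,(0,0,110),(25,70,255),800,(180,200,380,320)): print(cv2.minAreaRect(q),onz(c,*cv2.minAreaRect(q)[0],.135))
"
```

```text
t: 3.3
eef_pos: [0.4943, 0.0201, 0.1259]
ee_rot: [3.135, -0.002, 0.047]
contact_force: [0.6, 0.6, 0.4]
finger_gap: 1.002
t3.4 pos [0.4924 0.0204 0.1228] yaw -0.05 tilt [ 0.025 -0.005 -1.   ] F [-0.29  0.3  -1.23] gap 0.997
 need tool d [-0.0026 -0.0001  0.0048] rows 1.0 roll -0.001
((276.5, 277.0), (52.0, 55.0), 90.0) [0.49029759 0.0225581  0.135     ]
```

View pics/w3.png

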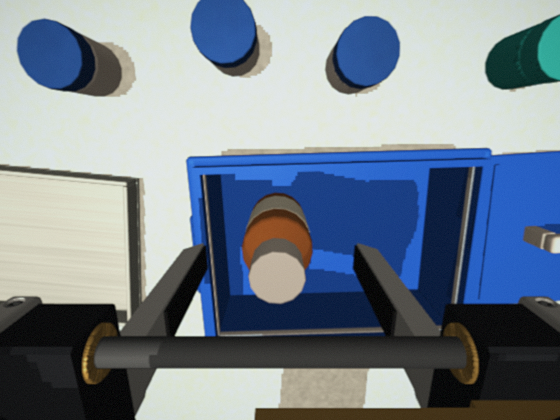

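```bash
python3 -m jog '[[-1,-0.002,0,0.006,0],[1,0,0,0,0],[1,0,0,0,0],[1,0,0,0,0],[1,0,0,0,0],[1,0,0,0,0]]' 30
python3 -c "
from h import *
to(.49,.0205,.118,0)
"
```

```text
t: 3.85
eef_pos: [0.491, 0.0207, 0.1169]
ee_rot: [3.136, -0.0, 0.042]
contact_force: [-0.3, -0.9, 0.4]
finger_gap: 0.68
t3.9 pos [0.491  0.0207 0.1169] yaw -0.01 tilt [ 0.027 -0.006 -1.   ] F [-0.29 -0.89  0.37] gap 0.68
 need tool d [-0.0009  0.0002 -0.0011] rows 1.0 roll -0.0
```

```bash
python3 -m jog '[[1,0,0,0,0],[1,0,0,0,0],[1,0,0,0,0],[1,0,0,0,0],[1,0,0,0,0],[1,0,0,0,0],[1,0,0,0,0],[1,0,0,0,0]]' 30
python3 -c "
from h import *
to(.49,.0205,.118,0)
"
```

```text
t: 4.52
eef_pos: [0.4913, 0.0206, 0.1173]
ee_rot: [3.136, -0.0, 0.043]
contact_force: [0.2, 0.9, -0.3]
finger_gap: 0.359
t4.5 pos [0.4913 0.0206 0.1173] yaw -0.01 tilt [ 0.028 -0.006 -1.   ] F [ 0.19  0.89 -0.28] gap 0.359
 need tool d [-0.0013  0.0001 -0.0008] rows 1.0 roll -0.0
```

```bash
python3 -m jog '[[1,0,0,-0.02,0],[1,0,0,-0.03,0],[1,0,0,-0.03,0],[1,0,0,-0.03,0],[1,0,0,-0.02,0],[1,0,0,-0.01,0],[1,0,0,0,0]]' 30
python3 -c "
from h import *
to(.50,.431,.245,0);cam('wrist','w4');cam('side','s4')
"
```

```text
t: 5.1
eef_pos: [0.4817, 0.0222, 0.2546]
ee_rot: [3.139, -0.001, 0.014]
contact_force: [-0.1, -0.6, -3.4]
finger_gap: 0.353
t5.1 pos [0.4817 0.0222 0.2546] yaw -0.03 tilt [ 0.009 -0.003 -1.   ] F [-0.09 -0.6  -3.41] gap 0.353
 need tool d [ 0.018  -0.4088  0.0088] rows 10.0 roll -0.001
```

View pics/s4.png

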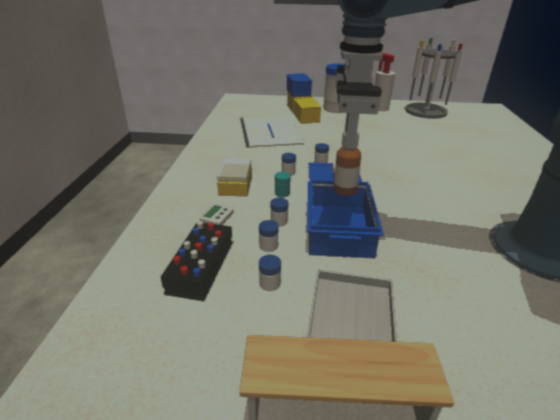

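The bottle is held upright over the tub at (348,170), and the force is about -3 N. Next I'll move it to the shelf.

```bash
python3 -m jog '[[1,0.001,-0.015,0,0],[1,0.002,-0.03,0,0],[1,0.002,-0.036,0,0],[1,0.002,-0.038,0,0],[1,0.002,-0.038,0,0],[1,0.002,-0.038,0,0],[1,0.002,-0.038,0,0],[1,0.002,-0.038,0,0],[1,0.002,-0.038,0,0],[1,0.002,-0.03,0,0],[1,0,-0.018,0,0],[1,0,-0.008,0,0]]' 30
python3 -m jog '[[1,0,0,0,0],[1,0,0,0,0]]' 30
python3 -c "
from h import *
to(.50,.431,.245,0);cam('wrist','w5');cam('side','s5')
"
```

```text
t: 6.2
eef_pos: [0.4879, 0.3987, 0.2147]
ee_rot: [3.125, -0.013, -0.068]
contact_force: [0.1, 0.5, -3.7]
finger_gap: 0.354
t: 6.37
eef_pos: [0.4871, 0.4001, 0.2133]
ee_rot: [3.124, -0.009, -0.072]
contact_force: [-0.3, -0.4, 6.8]
finger_gap: 0.354
t6.4 pos [0.4871 0.4001 0.2133] yaw -0.35 tilt [-0.046 -0.017 -0.999] F [-0.29 -0.41  6.84] gap 0.354
 need tool d [ 0.0112 -0.0305 -0.0328] rows 2.0 roll -0.006
```

View pics/w5.png

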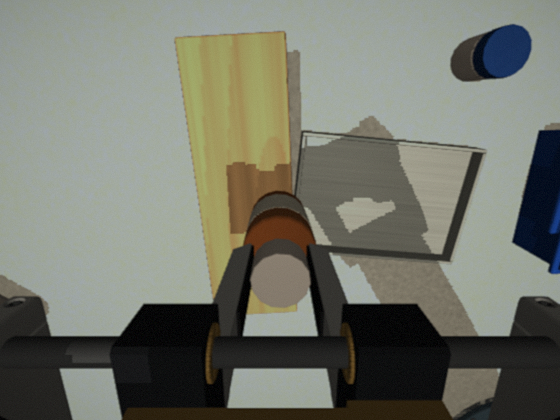

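View pics/s5.png

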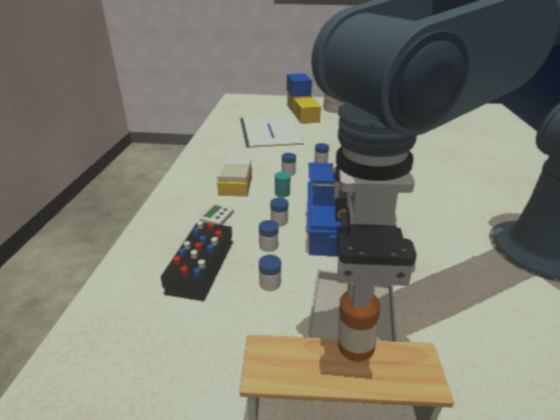

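```bash
python3 -m jog '[[1,0,0,-0.01,0],[1,0,0,-0.01,0],[1,0,0,-0.01,0],[1,0,0,-0.01,0],[1,0,0,0,0]]' 30
python3 -c "
from h import *
to(.50,.431,.245,0)"
python3 -m jog '[[1,0.002,-0.006,0,0],[1,0.002,-0.006,0,0],[1,0.002,-0.006,0,0],[1,0.002,-0.006,0,0],[1,0.002,-0.006,0,0],[1,0,0,0,0]]' 30
python3 -c "
from h import *
to(.50,.431,.245,0)"
```

```text
t: 6.88
eef_pos: [0.4889, 0.3953, 0.2538]
ee_rot: [3.119, -0.018, -0.079]
contact_force: [0.3, 0.5, -3.3]
finger_gap: 0.352
t6.9 pos [0.4889 0.3953 0.2538] yaw -0.69 tilt [-0.051 -0.021 -0.998] F [ 0.27  0.52 -3.31] gap 0.352
 need tool d [ 0.0111 -0.036   0.0075] rows 1.0 roll -0.012
t: 7.38
eef_pos: [0.5003, 0.428, 0.252]
ee_rot: [3.119, -0.019, -0.08]
contact_force: [-0.5, -0.4, -2.9]
finger_gap: 0.356
t7.4 pos [0.5003 0.428  0.252 ] yaw -0.72 tilt [-0.051 -0.021 -0.998] F [-0.5  -0.38 -2.87] gap 0.356
 need tool d [ 0.     -0.0031  0.007 ] rows 1.0 roll -0.013
```

```bash
python3 - <<'E'
from h import *
c=cam('wrist','w6')
for q in blobs(c,(15,60,30),(35,255,255),2000):
    b=cv2.approxPolyDP(q,8,True)[:,0]; print([(tuple(p),onz(c,*map(float,p),.1)[:2].round(3)) for p in b])
E
```

```text
[((np.int32(452), np.int32(418)), array([0.151, 0.175])), ((np.int32(439), np.int32(400)), array([0.188, 0.201])), ((np.int32(349), np.int32(400)), array([0.193, 0.331])), ((np.int32(332), np.int32(409)), array([0.176, 0.354])), ((np.int32(127), np.int32(408)), array([0.19 , 0.644])), ((np.int32(122), np.int32(419)), array([0.169, 0.655]))]
[((np.int32(310), np.int32(55)), array([0.634, 0.395])), ((np.int32(217), np.int32(63)), array([0.628, 0.482])), ((np.int32(239), np.int32(247)), array([0.437, 0.473])), ((np.int32(265), np.int32(210)), array([0.482, 0.442])), ((np.int32(251), np.int32(220)), array([0.47 , 0.458])), ((np.int32(255), np.int32(203)), array([0.49 , 0.452])), ((np.int32(273), np.int32(190)), array([0.504, 0.432])), ((np.int32(299), np.int32(199)), array([0.494, 0.404])), ((np.int32(306), np.int32(219)), array([0.47 , 0.396])), ((np.int32(282), np.int32(207)), array([0.485, 0.423])), ((np.int32(302), np.int32(215)), array([0.475, 0.401])), ((np.int32(316), np.int32(244)), array([0.439, 0.384]))]
```

View pics/w6.png

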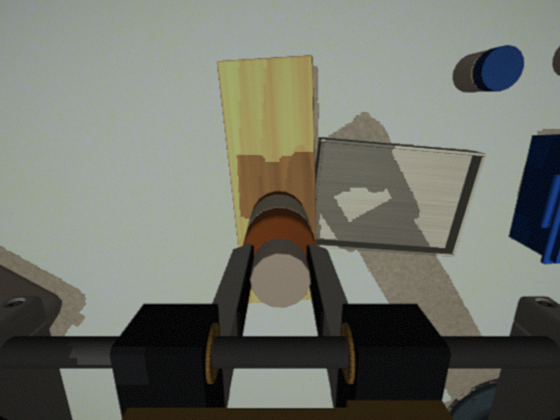

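```bash
python3 -m jog '[[1,0,-0.006,0,0],[1,0,0,0.008,0],[1,0,0,0.008,0],[1,0,0,0.008,0],[1,0,0,0.006,0],[1,0,0,0.003,0],[1,0,0,0,0]]' 30
python3 -c "
from h import *
to(.50,.434,.2125,0)"
```

```text
t: 8.02
eef_pos: [0.4973, 0.4329, 0.2136]
ee_rot: [3.117, -0.019, -0.084]
contact_force: [0.4, 0.5, -1.1]
finger_gap: 0.355
t8.0 pos [0.4973 0.4329 0.2136] yaw -0.72 tilt [-0.054 -0.023 -0.998] F [ 0.43  0.5  -1.13] gap 0.355
 need tool d [ 0.0028 -0.0012  0.0009] rows 1.0 roll -0.013
```

```bash
python3 -m jog '[[1,0,0,0.002,0],[1,0,0,0.002,0],[1,0,0,0,0]]' 10
python3 -c "
from h import *
to(.50,.434,.2125,0); c=cam('side','s7'); cv2.imwrite('pics/s7c.png',cv2.resize(c['color'][240:420,220:470,::-1],None,fx=3,fy=3))"
```

```text
t: 8.27
eef_pos: [0.4985, 0.4337, 0.2142]
ee_rot: [3.12, -0.019, -0.077]
contact_force: [0.1, 0.0, -3.9]
finger_gap: 0.361
t8.3 pos [0.4985 0.4337 0.2142] yaw -0.72 tilt [-0.05  -0.02  -0.999] F [ 0.07  0.04 -3.92] gap 0.361
 need tool d [ 0.0016 -0.0003  0.0016] rows 1.0 roll -0.013
```

View pics/s7c.png

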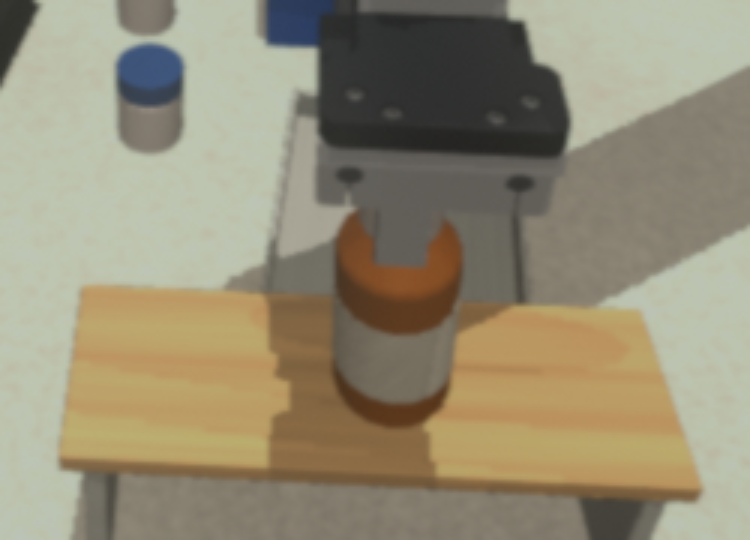

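```bash
python3 -m jog '[[1,0,0,0.004,0],[1,0,0,0.004,0]]' 10
python3 -m jog '[[1,0,0,0.003,0]]' 10
python3 -c "
from h import *
to(.50,.434,.2125,0)"
```

```text
t: 8.48
eef_pos: [0.5002, 0.435, 0.2124]
ee_rot: [3.125, -0.019, -0.067]
contact_force: [-2.8, -1.4, 13.9]
finger_gap: 0.359
t: 8.57
eef_pos: [0.5011, 0.4353, 0.2125]
ee_rot: [3.126, -0.019, -0.061]
contact_force: [-2.6, -2.3, 6.5]
finger_gap: 0.358
t8.6 pos [0.5011 0.4353 0.2125] yaw -0.7 tilt [-0.039 -0.014 -0.999] F [-2.61 -2.33  6.47] gap 0.358
 need tool d [-0.0011  0.0013  0.0001] rows 1.0 roll -0.012
```

```bash
python3 -m jog '[[0.25,0,0,0,0],[0.2,0,0,0,0],[-0.2,0,0,0,0],[-0.2,0,0,0,0],[-0.2,0,0,0,0],[-0.2,0,0,0,0]]' 10
python3 -c "
from h import *
to(.50,.434,.2125,0);c=cam('wrist','w8'); c=cam('side','s8'); cv2.imwrite('pics/s8c.png',cv2.resize(c['color'][240:420,220:470,::-1],None,fx=2,fy=2))"
```

```text
t: 9.07
eef_pos: [0.5023, 0.4355, 0.2139]
ee_rot: [3.128, -0.019, -0.056]
contact_force: [-0.3, 0.2, 0.7]
finger_gap: 0.594
t9.1 pos [0.5023 0.4355 0.2139] yaw -0.72 tilt [-0.036 -0.013 -0.999] F [-0.31  0.16  0.71] gap 0.594
 need tool d [-0.0023  0.0016  0.0015] rows 1.0 roll -0.013
```

View pics/s8c.png

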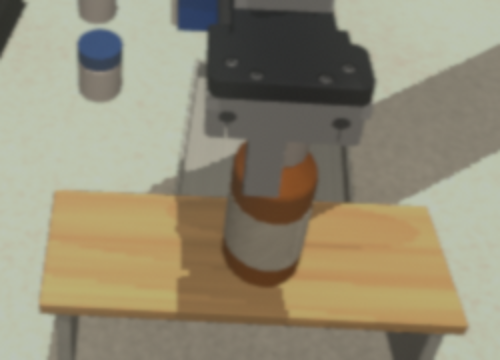

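View pics/w8.png

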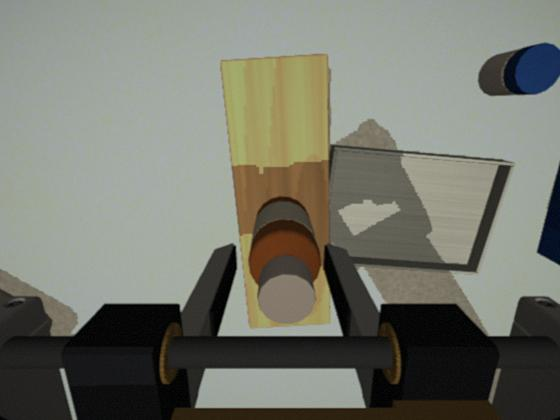

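```bash
python3 -m jog '[[-0.4,0,0,0,0],[-0.5,0,0,-0.005,0],[-0.5,0,0,-0.01,0],[-0.5,0,0,-0.015,0],[-0.5,0,0,-0.02,0],[-0.5,0,0,-0.02,0],[-0.5,0,0,-0.02,0]]' 10
python3 -c "
from h import *
to(.6245,.182,.16,0);c=cam('wrist','w8'); c=cam('side','s9'); cv2.imwrite('pics/s9c.png',cv2.resize(c['color'][240:420,220:470,::-1],None,fx=2,fy=2))"
```

```text
t: 9.75
eef_pos: [0.5034, 0.4354, 0.3036]
ee_rot: [3.122, -0.019, -0.071]
contact_force: [0.9, -0.2, 0.0]
finger_gap: 0.753
t9.8 pos [0.5034 0.4354 0.3036] yaw -0.73 tilt [-0.046 -0.018 -0.999] F [ 0.87 -0.18  0.02] gap 0.753
 need tool d [0.1307 0.2492 0.1425] rows 8.0 roll -0.013
```

View pics/s9c.png

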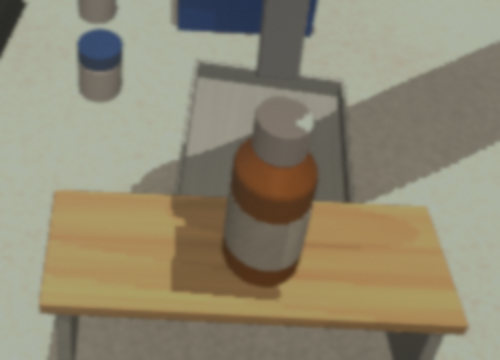

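```bash
python3 - <<'E'
from h import *
c=cam('side')
for x,y in [(.497,.433),(.503,.435)]: print(proj(c,(x,y,.1)),proj(c,(x,y,.23)))
E
```

```text
(np.float64(343.33947985021297), np.float64(366.4825222832195)) (np.float64(354.9307011066846), np.float64(297.8087580908677))
(np.float64(338.92867705413516), np.float64(367.3952212585882)) (np.float64(349.8542808868167), np.float64(298.67408834341495))
```

The lean matches the perspective (projection predicts +11 px), so the bottle is upright on the shelf. Now the first jar, at (0.6245, 0.182).

```bash
python3 -m jog '[[-0.6,0.02,0.035,0,0],[-0.6,0.02,0.036,0,0],[-0.6,0.02,0.036,0,0],[-0.6,0.02,0.036,0,0],[-0.6,0.02,0.036,0,0],[-0.6,0.017,0.036,0.01,0],[-0.6,0.01,0.025,0.02,0],[-0.6,0,0,0.035,0],[-0.6,0,0,0.035,0],[-0.6,0,0,0.03,0],[-0.6,0,0,0,0]]' 
python3 -c "
from h import *
to(.6245,.182,.14,0);c=cam('wrist','w9')
for q in blobs(c,(100,120,20),(125,255,255),200):
    r=cv2.minAreaRect(q); print(np.round(r[0]),np.round(r[1]),onz(c,*r[0],.06).round(4))"
```

```text
t: 10.82
eef_pos: [0.6198, 0.1812, 0.1534]
ee_rot: [3.121, -0.015, -0.091]
contact_force: [-0.9, -0.3, -0.6]
finger_gap: 0.797
t10.8 pos [0.6198 0.1812 0.1534] yaw -0.59 tilt [-0.058 -0.019 -0.998] F [-0.94 -0.33 -0.6 ] gap 0.797
 need tool d [ 0.0055 -0.0011  0.0131] rows 1.0 roll -0.01
[378. 388.] [41. 24.] [0.4025 0.069  0.06  ]
[463. 286.] [ 78. 194.] [ 0.5369 -0.0025  0.06  ]
[276. 202.] [49. 49.] [0.628  0.1827 0.06  ]
[521. 197.] [59. 50.] [ 0.6291 -0.0363  0.06  ]
[414. 183.] [50. 55.] [0.6439 0.0627 0.06  ]
[318.  43.] [22. 20.] [0.753 0.15  0.06 ]
[218.  31.] [24. 20.] [0.761  0.2242 0.06  ]
[356.  10.] [20. 23.] [0.774  0.1227 0.06  ]
```

View pics/w9.png

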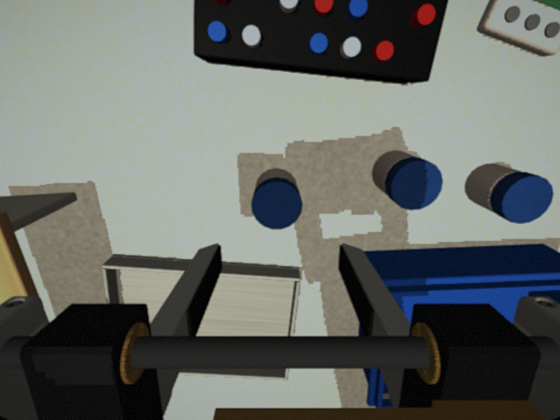

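```bash
python3 -m jog '[[-0.6,0.006,-0.001,0.035,0],[-0.6,0,0,0.035,0],[-0.6,0,0,0.03,0],[-0.6,0,0,0.015,0],[-0.6,0,0,0,0]]' 
python3 -c "
from h import *
to(.626,.182,.034,0)"
```

```text
t: 11.28
eef_pos: [0.628, 0.1827, 0.0475]
ee_rot: [3.124, -0.011, -0.061]
contact_force: [0.5, 0.6, -0.7]
finger_gap: 0.802
t11.3 pos [0.628  0.1827 0.0475] yaw -0.44 tilt [-0.039 -0.017 -0.999] F [ 0.46  0.62 -0.71] gap 0.802
 need tool d [-0.0015  0.0005  0.0136] rows 1.0 roll -0.008
```

```bash
python3 -m jog '[[-0.6,-0.001,0,0.013,0],[1,0,0,0,0],[1,0,0,0,0],[1,0,0,0,0],[1,0,0,0,0],[1,0,0,0,0],[1,0,0,0,0],[1,0,0,0,0],[1,0,0,0,0]]' 20
python3 -c "
from h import *
to(.626,.182,.034,0)"
python3 -m jog '[[1,0,0,-0.013,0],[1,0,0,-0.015,0],[1,0,0,-0.015,0],[1,0,0,-0.015,0],[1,0,0,-0.01,0],[1,0,0,0,0],[1,0,0,0,0]]' 20
python3 -c "
from h import *
for i in range(4):
  bot.read_camera('top');to(.626,.182,.034,0)"
```

```text
t: 12.03
eef_pos: [0.6324, 0.1842, 0.0434]
ee_rot: [3.126, -0.009, -0.039]
contact_force: [-0.3, 0.4, -2.7]
finger_gap: 0.485
t12.0 pos [0.6324 0.1842 0.0434] yaw -0.33 tilt [-0.025 -0.016 -1.   ] F [-0.26  0.38 -2.71] gap 0.485
 need tool d [-0.0061  0.0021  0.0096] rows 1.0 roll -0.006
t: 12.62
eef_pos: [0.6318, 0.1853, 0.1146]
ee_rot: [3.125, -0.009, -0.049]
contact_force: [0.5, -0.2, -4.0]
finger_gap: 0.485
t12.7 pos [0.6319 0.1853 0.1146] yaw -0.34 tilt [-0.031 -0.016 -0.999] F [-0.57  0.79 -2.74] gap 0.484
 need tool d [-0.0034  0.0021  0.0808] rows 2.0 roll -0.006
t12.7 pos [0.6316 0.1853 0.1139] yaw -0.34 tilt [-0.032 -0.016 -0.999] F [-0.56  0.26 -3.18] gap 0.481
 need tool d [-0.003   0.002   0.0801] rows 2.0 roll -0.006
t12.8 pos [0.6312 0.1852 0.1133] yaw -0.35 tilt [-0.033 -0.016 -0.999] F [-0.3  -0.68 -3.81] gap 0.483
 need tool d [-0.0026  0.0019  0.0795] rows 2.0 roll -0.006
t12.8 pos [0.631  0.1852 0.113 ] yaw -0.35 tilt [-0.034 -0.016 -0.999] F [ 0.14 -1.15 -3.05] gap 0.487
 need tool d [-0.0023  0.0019  0.0791] rows 2.0 roll -0.006
```

F ≈ -3.2 N, so jar 1 is full and goes into the tub.

```bash
python3 -m jog '[[1,0,0,-0.02,0],[1,0,0,-0.02,0],[1,-0.01,0.014,-0.01,0],[1,-0.014,0.018,0,0],[1,-0.014,0.018,0,0],[1,-0.014,0.018,0,0],[1,-0.014,0.018,0,0],[1,-0.014,0.018,0,0],[1,-0.014,0.018,0,0],[1,-0.014,0.018,0,0],[1,-0.01,0.012,0,0],[1,0,0,0,0]]' 20
python3 -c "
from h import *
to(.508,.026,.049,0);cam('wrist','w10')"
```

```text
t: 13.82
eef_pos: [0.5021, 0.0292, 0.1603]
ee_rot: [3.124, -0.005, -0.086]
contact_force: [-0.5, 0.3, -4.0]
finger_gap: 0.485
t13.8 pos [0.5021 0.0292 0.1603] yaw -0.2 tilt [-0.055 -0.016 -0.998] F [-0.48  0.35 -3.99] gap 0.485
 need tool d [0.012  0.0014 0.1109] rows 3.0 roll -0.003
```

View pics/w10.png

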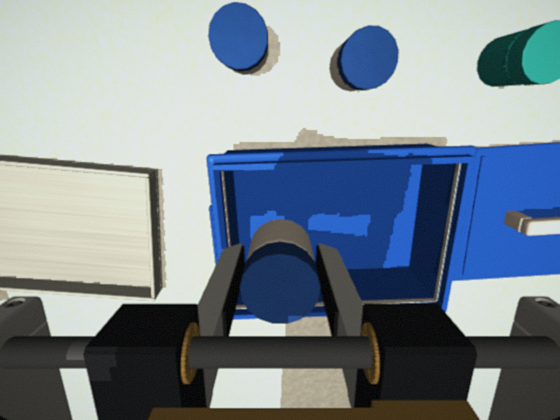

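```bash
python3 -m jog '[[1,0.01,0.001,0.01,0],[1,0,0,0.032,0],[1,0,0,0.032,0],[1,0,0,0.02,0],[1,0,0,0,0]]' 20
python3 -c "
from h import *
to(.508,.026,.049,0)"
```

```text
t: 14.28
eef_pos: [0.5126, 0.0296, 0.0642]
ee_rot: [3.126, -0.004, -0.072]
contact_force: [-1.9, 0.1, -3.6]
finger_gap: 0.488
t14.3 pos [0.5126 0.0296 0.0642] yaw -0.15 tilt [-0.046 -0.015 -0.999] F [-1.94  0.12 -3.62] gap 0.488
 need tool d [-0.0039  0.0034  0.0154] rows 1.0 roll -0.003
```

```bash
python3 -m jog '[[1,-0.003,0.003,0.005,0],[1,0,0,0.005,0],[1,0,0,0.004,0],[1,0,0,0.003,0]]' 20
python3 -c "
from h import *
to(.508,.026,.049,0);cam('wrist','w11')"
```

```text
t: 14.62
eef_pos: [0.5112, 0.0274, 0.0482]
ee_rot: [3.126, -0.001, -0.067]
contact_force: [0.4, 0.1, -3.2]
finger_gap: 0.486
t14.6 pos [0.5112 0.0274 0.0482] yaw -0.04 tilt [-0.043 -0.015 -0.999] F [ 0.38  0.09 -3.24] gap 0.486
 need tool d [-0.0032  0.0014 -0.0006] rows 1.0 roll -0.001
```

View pics/w11.png

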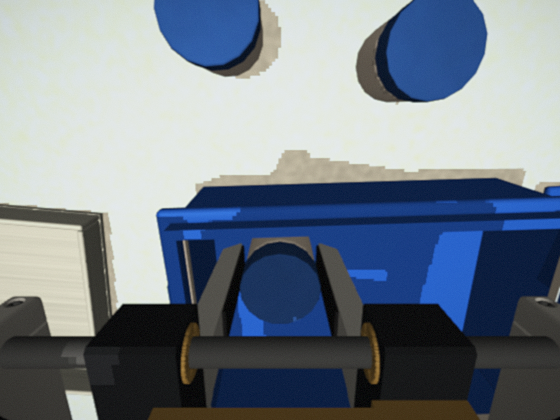

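Still hanging, so I'll lower until it touches and then release.

```bash
python3 -m jog '[[1,-0.001,0,0.004,0],[1,0,0,0.004,0]]' 20
python3 -m jog '[[1,0,0,0.004,0]]' 20
python3 -c "
from h import *
to(.508,.026,.049,0)"
```

```text
t: 14.83
eef_pos: [0.513, 0.0264, 0.0469]
ee_rot: [3.124, 0.0, -0.064]
contact_force: [-11.9, 3.5, 28.3]
finger_gap: 0.481
t: 14.92
eef_pos: [0.5139, 0.0265, 0.0469]
ee_rot: [3.125, 0.0, -0.065]
contact_force: [-11.9, 3.6, 23.3]
finger_gap: 0.48
t14.9 pos [0.5139 0.0265 0.0469] yaw -0.02 tilt [-0.042 -0.016 -0.999] F [-11.95   3.56  23.28] gap 0.48
 need tool d [-0.006   0.0005 -0.0018] rows 1.0 roll -0.0
```

```bash
python3 -m jog '[[-0.2,0,0,0,0],[-0.2,0,0,0,0],[-0.2,0,0,0,0],[-0.2,0,0,-0.008,0],[-0.2,0,0,-0.015,0],[-0.2,0,0,-0.015,0],[-0.2,0,0,-0.015,0],[-0.5,0,0,-0.015,0],[-0.6,0,0,-0.015,0],[-0.6,0,0,-0.015,0],[-0.6,0,0,-0.01,0]]' 20
python3 -c "
from h import *
to(.6411,.060,.15,0);cam('wrist','w12')"
```

```text
t: 15.83
eef_pos: [0.5218, 0.0277, 0.167]
ee_rot: [3.123, -0.001, -0.049]
contact_force: [-0.4, -0.3, 0.6]
finger_gap: 0.795
t15.8 pos [0.5218 0.0277 0.167 ] yaw -0.04 tilt [-0.032 -0.018 -0.999] F [-0.44 -0.28  0.65] gap 0.795
 need tool d [ 0.1197 -0.0326  0.0127] rows 3.0 roll -0.001
```

View pics/w12.png

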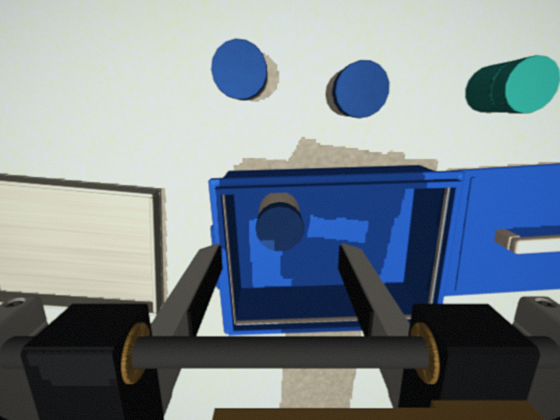

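```bash
python3 -m jog '[[-0.6,0.02,-0.006,0,0],[-0.6,0.03,-0.008,0,0],[-0.6,0.03,-0.008,0,0],[-0.6,0.025,-0.008,0,0],[-0.6,0.01,-0.003,0.01,0],[-0.6,0,0,0,0]]' 20
python3 -c "
from h import *
to(.6415,.060,.036,0);c=cam('wrist','w13')
for q in blobs(c,(100,120,20),(125,255,255),200):
    r=cv2.minAreaRect(q); print(np.round(r[0]),np.round(r[1]),onz(c,*r[0],.06).round(4))"
```

```text
t: 16.38
eef_pos: [0.6423, 0.0614, 0.1552]
ee_rot: [3.122, -0.003, -0.039]
contact_force: [-0.6, 0.1, -0.1]
finger_gap: 0.804
t16.4 pos [0.6423 0.0614 0.1552] yaw -0.11 tilt [-0.025 -0.019 -0.999] F [-0.55  0.12 -0.11] gap 0.804
 need tool d [ 0.0022 -0.0009  0.1192] rows 3.0 roll -0.002
[330. 388.] [ 39. 124.] [0.4369 0.0044 0.06  ]
[259. 388.] [40. 14.] [0.4388 0.0833 0.06  ]
[308. 304.] [113.  64.] [0.5465 0.0325 0.06  ]
[468. 296.] [ 54. 182.] [ 0.5533 -0.1292  0.06  ]
[388. 225.] [49. 48.] [ 0.6303 -0.0399  0.06  ]
[280. 212.] [47. 49.] [0.6444 0.0594 0.06  ]
[166.  81.] [22. 20.] [0.7533 0.1492 0.06  ]
[69. 71.] [29. 19.] [0.7607 0.2231 0.06  ]
[198.  49.] [23. 20.] [0.7761 0.1219 0.06  ]
[232.  14.] [25. 19.] [0.7988 0.0948 0.06  ]
[131.   8.] [15. 26.] [0.8031 0.1689 0.06  ]
```

```bash
python3 -m jog '[[-0.6,0.002,-0.001,0.03,0],[-0.6,0,0,0.035,0],[-0.6,0,0,0.03,0],[-0.6,0,0,0.015,0],[-0.6,0,0,0.005,0],[-0.6,0,0,0,0]]' 20
python3 -c "
from h import *
to(.643,.060,.036,0)"
```

```text
t: 16.93
eef_pos: [0.6398, 0.0585, 0.0413]
ee_rot: [3.121, -0.004, -0.032]
contact_force: [0.2, 0.6, -0.0]
finger_gap: 0.802
t16.9 pos [0.6398 0.0585 0.0413] yaw -0.16 tilt [-0.02 -0.02 -1.  ] F [ 0.21  0.62 -0.01] gap 0.802
 need tool d [ 0.0033 -0.0016  0.0052] rows 1.0 roll -0.003
```

```bash
python3 -m jog '[[-0.6,0.003,-0.001,0.004,0],[1,0,0,0,0],[1,0,0,0,0],[1,0,0,0,0],[1,0,0,0,0],[1,0,0,0,0],[1,0,0,0,0],[1,0,0,0,0],[1,0,0,0,0]]' 20
python3 -c "
from h import *
to(.626,.182,.034,0)"
python3 -m jog '[[1,0,0,-0.015,0],[1,0,0,-0.015,0],[1,0,0,-0.015,0],[1,0,0,-0.015,0],[1,0,0,-0.015,0],[1,0,0,-0.015,0],[1,0,0,0,0],[1,0,0,0,0]]' 20
python3 -c "
from h import *
for i in range(4):
  bot.read_camera('top');to(.5117,-.074,.16,0)"
```

```text
t: 17.68
eef_pos: [0.6468, 0.059, 0.045]
ee_rot: [3.121, -0.004, -0.014]
contact_force: [-0.3, 0.2, -0.6]
finger_gap: 0.486
t17.7 pos [0.6468 0.059  0.045 ] yaw -0.17 tilt [-0.009 -0.021 -1.   ] F [-0.25  0.16 -0.57] gap 0.486
 need tool d [-0.0211 -0.1232  0.0086] rows 4.0 roll -0.003
t: 18.35
eef_pos: [0.6474, 0.0612, 0.1443]
ee_rot: [3.121, -0.004, -0.014]
contact_force: [0.1, -0.5, -0.9]
finger_gap: 0.485
t18.4 pos [0.6478 0.0612 0.1446] yaw -0.16 tilt [-0.008 -0.021 -1.   ] F [-0.13  0.33  0.02] gap 0.49
 need tool d [-0.1359  0.1359 -0.0115] rows 5.0 roll -0.003
t18.4 pos [0.6474 0.0612 0.1436] yaw -0.16 tilt [-0.009 -0.021 -1.   ] F [-1.48  0.22 -0.83] gap 0.484
 need tool d [-0.1354  0.1359 -0.0123] rows 5.0 roll -0.003
t18.5 pos [0.6468 0.0612 0.1427] yaw -0.16 tilt [-0.011 -0.021 -1.   ] F [ 0.02 -0.22 -1.7 ] gap 0.486
 need tool d [-0.1349  0.1359 -0.013 ] rows 5.0 roll -0.003
t18.6 pos [0.6465 0.0612 0.1422] yaw -0.17 tilt [-0.012 -0.021 -1.   ] F [-0.11  0.74 -0.92] gap 0.49
 need tool d [-0.1347  0.1359 -0.0134] rows 5.0 roll -0.003
```

The jar weighs about 0.8 N minus bias, so it is empty and goes in the tray.

```bash
python3 -m jog '[[1,-0.008,-0.008,0,0],[1,-0.015,-0.015,0,0],[1,-0.016,-0.016,0,0],[1,-0.016,-0.016,0,0],[1,-0.016,-0.016,0,0],[1,-0.016,-0.016,0,0],[1,-0.016,-0.016,0,0],[1,-0.016,-0.016,0,0],[1,-0.016,-0.016,0,0],[1,-0.011,-0.011,0,0],[1,-0.005,-0.005,0,0],[1,0,0,0,0]]' 20
python3 -c "
from h import *
to(.494,.213,.049,0);cam('wrist','w14')"
```

```text
t: 19.55
eef_pos: [0.475, 0.2216, 0.1288]
ee_rot: [3.119, -0.005, -0.057]
contact_force: [0.1, -1.0, -1.1]
finger_gap: 0.491
t19.6 pos [0.475  0.2216 0.1288] yaw -0.22 tilt [-0.036 -0.022 -0.999] F [ 0.11 -0.97 -1.07] gap 0.491
 need tool d [0.0219 0.0068 0.0792] rows 2.0 roll -0.004
```

View pics/w14.png

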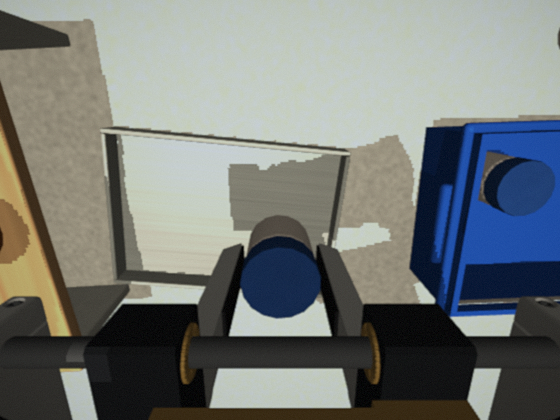

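```bash
python3 -m jog '[[1,0.011,0.003,0,0],[1,0.011,0.004,0.01,0],[1,0,0,0.03,0],[1,0,0,0.025,0],[1,0,0,0.008,0],[1,0,0,0,0]]' 20
python3 -c "
from h import *
to(.494,.213,.049,0)"
```

```text
t: 20.1
eef_pos: [0.5053, 0.2079, 0.0546]
ee_rot: [3.12, -0.015, -0.043]
contact_force: [-0.2, 0.2, -1.0]
finger_gap: 0.485
t20.1 pos [0.5053 0.2079 0.0546] yaw -0.55 tilt [-0.028 -0.022 -0.999] F [-0.25  0.2  -0.98] gap 0.485
 need tool d [-0.0112 -0.0051  0.0058] rows 1.0 roll -0.01
```

```bash
python3 -m jog '[[1,-0.007,-0.005,0.002,0],[1,0,0,0.004,0],[1,0,0,0.003,0]]' 20
python3 -m jog '[[1,0,0,0.003,0]]' 20
python3 -c "
from h import *
to(.494,.213,.049,0)"
```

```text
t: 20.35
eef_pos: [0.5005, 0.2123, 0.0476]
ee_rot: [3.12, -0.018, -0.039]
contact_force: [-7.1, -2.1, 20.2]
finger_gap: 0.485
t: 20.43
eef_pos: [0.5012, 0.2126, 0.0476]
ee_rot: [3.12, -0.017, -0.039]
contact_force: [-11.3, -1.7, 28.5]
finger_gap: 0.486
t20.4 pos [0.5012 0.2126 0.0476] yaw -0.65 tilt [-0.025 -0.021 -0.999] F [-11.3   -1.72  28.51] gap 0.486
 need tool d [-0.0073 -0.0003 -0.0012] rows 1.0 roll -0.011
```

```bash
python3 -m jog '[[0.9,0,0,-0.002,0],[-0.3,0,0,0,0],[-0.3,0,0,0,0],[-0.3,0,0,0,0],[-0.3,0,0,-0.008,0],[-0.3,0,0,-0.015,0],[-0.3,0,0,-0.015,0],[-0.5,0,0,-0.015,0],[-0.6,0,0,-0.015,0],[-0.6,0,0,-0.015,0],[-0.6,0,0,-0.01,0]]' 20
python3 -c "
from h import *
to(.6265,-.041,.15,0);cam('wrist','w15')
c=cam('top','t15')
for q in blobs(c,(95,100,30),(125,255,255),40):
    r=cv2.minAreaRect(q); print(np.round(r[0]),np.round(r[1]),onz(c,*r[0],.06).round(4))"
```

```text
t: 21.35
eef_pos: [0.5036, 0.2153, 0.1503]
ee_rot: [3.12, -0.015, -0.035]
contact_force: [-0.1, -1.1, -0.3]
finger_gap: 0.8
t21.4 pos [0.5036 0.2153 0.1503] yaw -0.56 tilt [-0.023 -0.021 -1.   ] F [-0.12 -1.1  -0.28] gap 0.8
 need tool d [0.1254 0.2551 0.0029] rows 7.0 roll -0.01
[417. 242.] [13. 14.] [ 0.5216 -0.3986  0.06  ]
[290. 262.] [56. 79.] [ 0.4765 -0.0235  0.06  ]
[371. 259.] [52. 72.] [ 0.476  -0.2601  0.06  ]
[295. 211.] [13. 13.] [ 0.6264 -0.0406  0.06  ]
[386. 210.] [13. 14.] [ 0.6219 -0.3125  0.06  ]
```

View pics/w15.png

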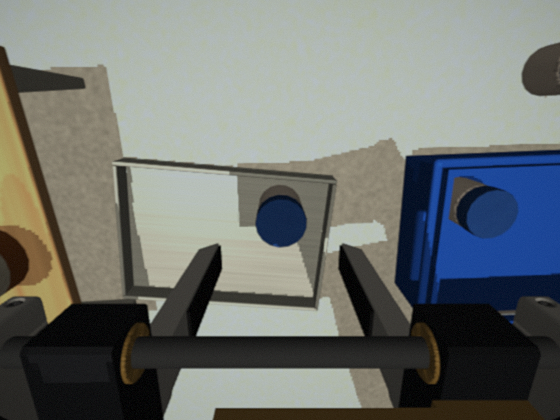

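View pics/t15.png

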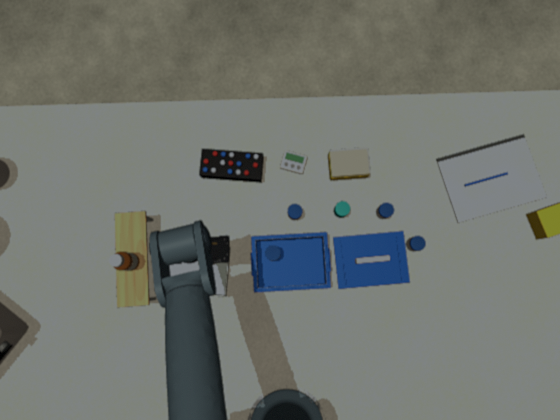

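The bottle stands on the shelf, one jar is in the tub and one is upright in the tray. Next is jar 3.

```bash
python3 -m jog '[[-0.6,0.013,0.025,-0.002,0],[-0.6,0.015,0.03,-0.002,0],[-0.6,0.015,0.03,-0.002,0],[-0.6,0.015,0.03,-0.002,0],[-0.6,0.015,0.03,-0.002,0],[-0.6,0.015,0.03,-0.002,0],[-0.6,0.015,0.03,-0.002,0],[-0.6,0.014,0.028,-0.001,0],[-0.6,0.006,0.015,0,0],[-0.6,0,0.003,0,0],[-0.6,0,0,0,0]]' 20
python3 -c "
from h import *
to(.6275,-.041,.036,0);c=cam('wrist','w16')
for q in blobs(c,(100,120,20),(125,255,255),200):
    r=cv2.minAreaRect(q); print(np.round(r[0]),np.round(r[1]),onz(c,*r[0],.06).round(4))"
```

```text
t: 22.37
eef_pos: [0.6244, -0.0457, 0.1572]
ee_rot: [3.123, -0.008, -0.056]
contact_force: [0.4, -0.5, -1.2]
finger_gap: 0.8
t22.4 pos [ 0.6244 -0.0457  0.1572] yaw -0.31 tilt [-0.036 -0.018 -0.999] F [ 0.41 -0.47 -1.22] gap 0.8
 need tool d [ 0.0074 -0.0069  0.1209] rows 3.0 roll -0.005
[189. 411.] [50. 16.] [0.3815 0.0598 0.06  ]
[304. 388.] [ 39. 123.] [ 0.4138 -0.0727  0.06  ]
[263. 385.] [ 33. 179.] [ 0.419  -0.0264  0.06  ]
[159. 283.] [29. 75.] [0.5519 0.0715 0.06  ]
[276. 295.] [ 82. 161.] [ 0.5365 -0.0422  0.06  ]
[469. 286.] [ 66. 184.] [ 0.5435 -0.2369  0.06  ]
[546. 208.] [47. 26.] [ 0.6249 -0.2923  0.06  ]
[274. 207.] [48. 47.] [ 0.6292 -0.0422  0.06  ]
[24. 56.] [31. 20.] [0.753  0.1477 0.06  ]
[52. 22.] [33. 20.] [0.7754 0.1208 0.06  ]
```

View pics/w16.png

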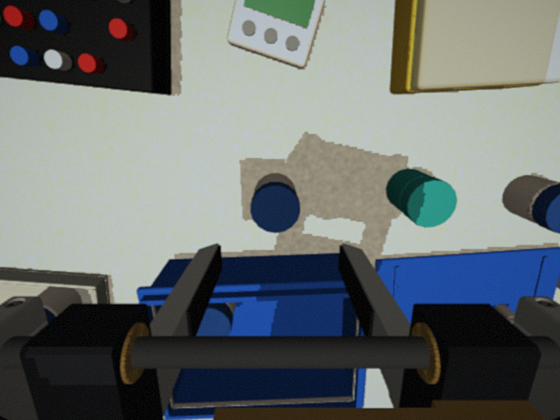

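```bash
python3 -m jog '[[-0.6,0.006,-0.005,0.025,0],[-0.6,0,0,0.035,0],[-0.6,0,0,0.03,0],[-0.6,0,0,0.015,0],[-0.6,0,0,0.006,0],[-0.6,0,0,0,0]]' 20
python3 -c "
from h import *
to(.628,-.041,.036,0)"
```

```text
t: 22.92
eef_pos: [0.6238, -0.0313, 0.0429]
ee_rot: [3.125, 0.009, -0.055]
contact_force: [-0.7, -0.3, -0.5]
finger_gap: 0.803
t22.9 pos [ 0.6238 -0.0313  0.0429] yaw 0.33 tilt [-0.035 -0.016 -0.999] F [-0.68 -0.27 -0.45] gap 0.803
 need tool d [0.0044 0.0096 0.0069] rows 1.0 roll 0.006
```

```bash
python3 -m jog '[[-0.6,0.004,0.01,0.003,0],[0.3,0,0,0.003,0],[1,0,0,0,0],[1,0,0,0,0],[1,0,0,0,0],[1,0,0,0,0],[1,0,0,0,0],[1,0,0,0,0],[1,0,0,0,0]]' 20
python3 -c "
from h import *
to(.626,-.041,.034,0)"
python3 -m jog '[[1,0,0,-0.015,0],[1,0,0,-0.015,0],[1,0,0,-0.015,0],[1,0,0,-0.015,0],[1,0,0,-0.015,0],[1,0,0,-0.015,0],[1,0,0,0,0],[1,0,0,0,0]]' 20
python3 -c "
from h import *
for i in range(4):
  bot.read_camera('top');to(.5117,-.074,.16,0)"
```

```text
t: 23.67
eef_pos: [0.6307, -0.0411, 0.042]
ee_rot: [3.123, 0.013, -0.043]
contact_force: [0.5, 0.5, -0.1]
finger_gap: 0.488
t23.7 pos [ 0.6307 -0.0411  0.042 ] yaw 0.47 tilt [-0.027 -0.018 -0.999] F [ 0.52  0.49 -0.09] gap 0.488
 need tool d [-0.0045 -0.0002  0.0081] rows 1.0 roll 0.008
t: 24.33
eef_pos: [0.6312, -0.0381, 0.1387]
ee_rot: [3.125, 0.014, -0.049]
contact_force: [0.1, -0.1, -3.5]
finger_gap: 0.487
t24.4 pos [ 0.6316 -0.0382  0.1389] yaw 0.48 tilt [-0.031 -0.016 -0.999] F [ 0.26 -0.13 -1.79] gap 0.488
 need tool d [-0.1208  0.035  -0.0168] rows 4.0 roll 0.008
t24.4 pos [ 0.6312 -0.0382  0.1381] yaw 0.48 tilt [-0.032 -0.016 -0.999] F [ 0.12  0.61 -2.48] gap 0.486
 need tool d [-0.1204  0.0351 -0.0175] rows 4.0 roll 0.008
t24.5 pos [ 0.6307 -0.0381  0.1373] yaw 0.48 tilt [-0.033 -0.016 -0.999] F [ 0.48  0.4  -3.1 ] gap 0.489
 need tool d [-0.12    0.0352 -0.0181] rows 4.0 roll 0.008
t24.5 pos [ 0.6304 -0.0381  0.1368] yaw 0.48 tilt [-0.034 -0.015 -0.999] F [-0.73 -0.61 -3.02] gap 0.485
 need tool d [-0.1197  0.0352 -0.0185] rows 4.0 roll 0.008
```

Full (about -2.8 N), so it goes in tub slot C.

```bash
python3 -m jog '[[1,0,0,-0.015,0],[1,0,0,-0.015,0],[1,-0.01,0.003,0,0],[1,-0.015,0.005,0,0],[1,-0.015,0.005,0,0],[1,-0.015,0.005,0,0],[1,-0.015,0.005,0,0],[1,-0.015,0.005,0,0],[1,-0.015,0.004,0,0],[1,-0.012,0.003,0,0],[1,0,0,0,0]]' 20
python3 -c "
from h import *
to(.510,-.074,.047,0);cam('wrist','w17')"
```

```text
t: 25.45
eef_pos: [0.5076, -0.0726, 0.1593]
ee_rot: [3.132, 0.015, -0.092]
contact_force: [-1.1, 0.2, -1.8]
finger_gap: 0.484
t25.4 pos [ 0.5076 -0.0726  0.1593] yaw 0.53 tilt [-0.059 -0.008 -0.998] F [-1.07  0.16 -1.85] gap 0.484
 need tool d [0.009  0.0005 0.112 ] rows 3.0 roll 0.009
```

View pics/w17.png

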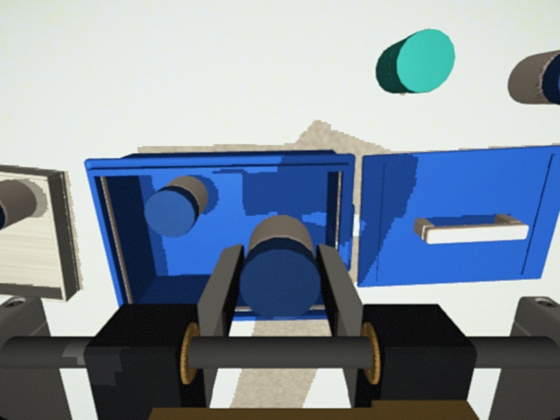

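```bash
python3 -m jog '[[1,0.006,0,0.012,0],[1,0,0,0.03,0],[1,0,0,0.03,0],[1,0,0,0.02,0],[1,0,0,0,0]]' 20
python3 -c "
from h import *
to(.510,-.073,.047,0)"
```

```text
t: 25.92
eef_pos: [0.5138, -0.0733, 0.0647]
ee_rot: [3.132, 0.015, -0.081]
contact_force: [-1.2, -0.3, -3.2]
finger_gap: 0.488
t25.9 pos [ 0.5138 -0.0733  0.0647] yaw 0.52 tilt [-0.051 -0.009 -0.999] F [-1.21 -0.29 -3.17] gap 0.488
 need tool d [-0.0029 -0.0005  0.0179] rows 1.0 roll 0.009
```

```bash
python3 -m jog '[[1,-0.002,0,0.005,0],[1,0,0,0.005,0],[1,0,0,0.004,0],[1,0,0,0.003,0],[1,0,0,0.003,0]]' 20
python3 -m jog '[[1,0,0,0.003,0]]' 20
python3 -c "
from h import *
to(.510,-.073,.047,0)"
```

```text
t: 26.33
eef_pos: [0.5141, -0.0739, 0.0466]
ee_rot: [3.13, 0.016, -0.074]
contact_force: [-6.3, -0.9, 19.0]
finger_gap: 0.488
t: 26.42
eef_pos: [0.5148, -0.0744, 0.0464]
ee_rot: [3.13, 0.017, -0.075]
contact_force: [-11.6, 2.1, 24.6]
finger_gap: 0.483
t26.4 pos [ 0.5148 -0.0744  0.0464] yaw 0.6 tilt [-0.048 -0.011 -0.999] F [-11.61   2.13  24.58] gap 0.483
 need tool d [-0.0048 -0.0015 -0.0004] rows 1.0 roll 0.011
```

```bash
python3 -m jog '[[0.9,0,0,-0.002,0],[-0.2,0,0,0,0],[-0.2,0,0,0,0],[-0.2,0,0,0,0],[-0.2,0,0,-0.008,0],[-0.2,0,0,-0.015,0],[-0.2,0,0,-0.015,0],[-0.2,0,0,-0.015,0],[-0.5,0,0,-0.015,0],[-0.6,0,0,-0.015,0],[-0.6,0,0,-0.015,0],[-0.6,0,0,-0.01,0]]' 20
python3 -c "
from h import *
to(.6265,-.312,.15,0);cam('wrist','w18')"
```

```text
t: 27.42
eef_pos: [0.5224, -0.0738, 0.1669]
ee_rot: [3.128, 0.016, -0.065]
contact_force: [0.9, -0.2, -0.1]
finger_gap: 0.796
t27.4 pos [ 0.5224 -0.0738  0.1669] yaw 0.58 tilt [-0.041 -0.014 -0.999] F [ 0.89 -0.16 -0.08] gap 0.796
 need tool d [0.1023 0.2391 0.0158] rows 7.0 roll 0.01
```

View pics/w18.png

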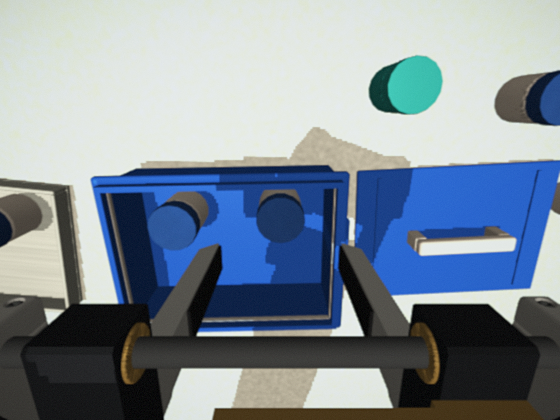

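Two full jars stand in the tub. Next is jar 4.

```bash
python3 -m jog '[[-0.6,0.011,0.025,0,0],[-0.6,0.012,0.03,0,0],[-0.6,0.012,0.03,0,0],[-0.6,0.012,0.03,0,0],[-0.6,0.012,0.03,0,0],[-0.6,0.012,0.03,0,0],[-0.6,0.012,0.03,0,0],[-0.6,0.012,0.022,0,0],[-0.6,0.006,0.01,0,0],[-0.6,0,0,0,0],[-0.6,0,0,0,0]]' 20
python3 -c "
from h import *
to(.6235,-.312,.036,0);c=cam('wrist','w19')
for q in blobs(c,(100,120,20),(125,255,255),200):
    r=cv2.minAreaRect(q); print(np.round(r[0]),np.round(r[1]),onz(c,*r[0],.06).round(4))"
```

```text
t: 28.38
eef_pos: [0.6301, -0.3197, 0.1645]
ee_rot: [3.129, 0.02, -0.062]
contact_force: [0.0, -0.0, -0.1]
finger_gap: 0.799
t28.4 pos [ 0.6301 -0.3197  0.1645] yaw 0.73 tilt [-0.04  -0.012 -0.999] F [ 0.04 -0.03 -0.13] gap 0.799
 need tool d [-0.0014 -0.0093  0.1285] rows 4.0 roll 0.013
[345. 308.] [42. 19.] [ 0.5211 -0.3899  0.06  ]
[154. 278.] [43. 72.] [ 0.5559 -0.1949  0.06  ]
[ 62. 289.] [ 68. 125.] [ 0.5431 -0.101   0.06  ]
[264. 294.] [ 84. 119.] [ 0.5378 -0.3058  0.06  ]
[275. 214.] [46. 47.] [ 0.6249 -0.3163  0.06  ]
```

View pics/w19.png

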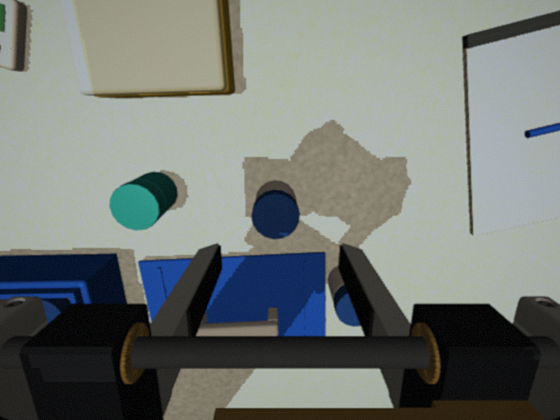

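```bash
python3 -m jog '[[-0.6,-0.001,-0.006,0.03,0],[-0.6,0,0,0.035,0],[-0.6,0,0,0.03,0],[-0.6,0,0,0.017,0],[-0.6,0,0,0.008,0],[-0.6,0,0,0,0]]' 20
python3 -c "
from h import *
to(.6235,-.314,.036,0)"
```

```text
t: 28.93
eef_pos: [0.6239, -0.3083, 0.0434]
ee_rot: [3.127, 0.03, -0.058]
contact_force: [-0.5, 0.5, 0.2]
finger_gap: 0.8
t28.9 pos [ 0.6239 -0.3083  0.0434] yaw 1.08 tilt [-0.037 -0.014 -0.999] F [-0.52  0.53  0.18] gap 0.8
 need tool d [-0.0002  0.0056  0.0074] rows 1.0 roll 0.019
```

```bash
python3 -m jog '[[-0.6,0,0.006,0.003,0.02],[0.3,0,0,0.003,0],[1,0,0,0,0],[1,0,0,0,0],[1,0,0,0,0],[1,0,0,0,0],[1,0,0,0,0],[1,0,0,0,0],[1,0,0,0,0]]' 20
python3 -c "
from h import *
to(.6235,-.314,.036,0)"
python3 -m jog '[[1,0,0,-0.015,0],[1,0,0,-0.015,0],[1,0,0,-0.015,0],[1,0,0,-0.015,0],[1,0,0,-0.015,0],[1,0,0,-0.015,0],[1,0,0,0,0],[1,0,0,0,0]]' 20
python3 -c "
from h import *
for i in range(4):
  bot.read_camera('top');to(.441,-.02,.16,0)"
```

```text
t: 29.68
eef_pos: [0.6275, -0.3161, 0.045]
ee_rot: [3.121, -0.003, -0.043]
contact_force: [-0.1, -0.6, -0.9]
finger_gap: 0.484
t29.7 pos [ 0.6275 -0.3161  0.045 ] yaw -0.12 tilt [-0.028 -0.02  -0.999] F [-0.08 -0.6  -0.86] gap 0.484
 need tool d [-0.0038 -0.0023  0.0091] rows 1.0 roll -0.002
t: 30.35
eef_pos: [0.6315, -0.3146, 0.1486]
ee_rot: [3.118, -0.002, -0.035]
contact_force: [-0.2, -0.7, -0.7]
finger_gap: 0.485
t30.4 pos [ 0.6319 -0.3148  0.149 ] yaw -0.1 tilt [-0.022 -0.024 -0.999] F [0.26 0.04 0.15] gap 0.485
 need tool d [-0.1916 -0.2942 -0.0139] rows 9.0 roll -0.002
t30.4 pos [ 0.6314 -0.3146  0.1479] yaw -0.11 tilt [-0.023 -0.023 -0.999] F [ 0.39 -0.03 -0.52] gap 0.485
 need tool d [-0.1912 -0.294  -0.0145] rows 9.0 roll -0.002
t30.5 pos [ 0.6309 -0.3143  0.1467] yaw -0.11 tilt [-0.025 -0.022 -0.999] F [-1.05 -0.   -0.88] gap 0.486
 need tool d [-0.1907 -0.2937 -0.015 ] rows 9.0 roll -0.002
t30.6 pos [ 0.6306 -0.314   0.146 ] yaw -0.11 tilt [-0.026 -0.021 -0.999] F [-0.96 -0.55 -0.74] gap 0.482
 need tool d [-0.1904 -0.2934 -0.0154] rows 9.0 roll -0.002
```

Empty (about -0.5 N), so it goes to the tray's second slot.

```bash
python3 -m jog '[[1,0,0,-0.015,0],[1,0,0,-0.02,0],[1,-0.007,-0.018,-0.01,0],[1,-0.01,-0.026,-0.002,0],[1,-0.01,-0.026,-0.002,0],[1,-0.01,-0.026,-0.002,0],[1,-0.01,-0.026,-0.002,0],[1,-0.01,-0.026,-0.002,0],[1,-0.01,-0.026,-0.002,0],[1,-0.01,-0.026,-0.002,0],[1,-0.01,-0.026,-0.002,0],[1,-0.01,-0.026,-0.002,0]]' 20
python3 -c "
from h import *
to(.43,.22,.17,0)"
```

```text
t: 31.55
eef_pos: [0.5298, -0.0537, 0.2097]
ee_rot: [3.125, -0.016, -0.055]
contact_force: [0.3, 1.4, -1.1]
finger_gap: 0.489
t31.6 pos [ 0.5298 -0.0537  0.2097] yaw -0.62 tilt [-0.035 -0.015 -0.999] F [ 0.26  1.36 -1.05] gap 0.489
 need tool d [-0.1013 -0.2733  0.039 ] rows 8.0 roll -0.011
```

```bash
python3 -m jog '[[1,-0.01,-0.026,0,0],[1,-0.01,-0.026,0,0],[1,-0.01,-0.026,0,0],[1,-0.01,-0.026,0,0],[1,-0.01,-0.026,0,0],[1,-0.01,-0.026,0,0],[1,-0.01,-0.026,0,0],[1,-0.01,-0.026,0,0],[1,-0.01,-0.026,0,0],[1,-0.008,-0.02,0,0],[1,0,-0.005,0,0],[1,0,0,0,0]]' 20
python3 -c "
from h import *
to(.43,.22,.05,0);c=cam('wrist','w20')"
```

```text
t: 32.55
eef_pos: [0.4248, 0.2221, 0.2146]
ee_rot: [3.126, -0.009, -0.056]
contact_force: [-0.1, -0.3, -1.0]
finger_gap: 0.487
t32.5 pos [0.4248 0.2221 0.2146] yaw -0.34 tilt [-0.036 -0.015 -0.999] F [-0.13 -0.3  -0.95] gap 0.487
 need tool d [ 0.0111 -0.0003  0.1643] rows 4.0 roll -0.006
```

View pics/w20.png

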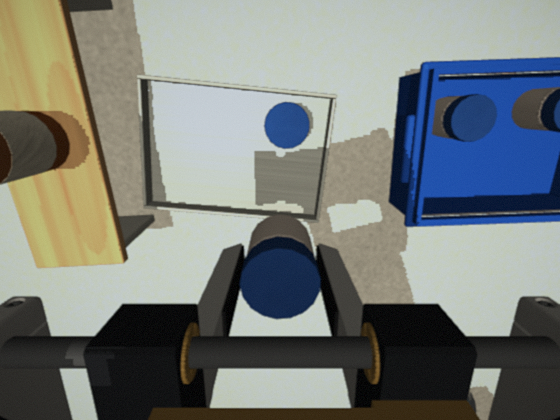

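```bash
python3 -c "
from h import *
c=cam('wrist')
for p in [(138,76),(337,96),(318,219),(143,205)]: print(onz(c,*p,.026).round(3))
print(onz(c,287,125,.064).round(3)); to(.432,.222,.05,0)"
```

```text
[0.548 0.368 0.026]
[0.526 0.156 0.026]
[0.384 0.172 0.026]
[0.405 0.385 0.026]
[0.498 0.212 0.064]
t32.6 pos [0.4253 0.221  0.2145] yaw -0.46 tilt [-0.036 -0.015 -0.999] F [0.25 0.15 0.1 ] gap 0.484
 need tool d [ 0.0126 -0.0035  0.1641] rows 4.0 roll -0.008
```

```bash
python3 -m jog '[[1,0.007,-0.001,0.015,0],[1,0.006,0,0.03,0],[1,0,0,0.03,0],[1,0,0,0.03,0],[1,0,0,0.025,0],[1,0,0,0.015,0],[1,0,0,0,0]]' 20
python3 -c "
from h import *
to(.434,.222,.05,0)"
```

```text
t: 33.23
eef_pos: [0.4412, 0.2118, 0.0672]
ee_rot: [3.126, -0.031, -0.043]
contact_force: [-0.8, 0.2, -0.1]
finger_gap: 0.487
t33.2 pos [0.4412 0.2118 0.0672] yaw -1.16 tilt [-0.028 -0.015 -1.   ] F [-0.83  0.19 -0.08] gap 0.487
 need tool d [-0.0069 -0.0103  0.0172] rows 1.0 roll -0.02
```

```bash
python3 -m jog '[[1,-0.008,-0.01,0.004,0],[1,0,0,0.004,0],[1,0,0,0.004,0],[1,0,0,0.004,0]]' 20
python3 -m jog '[[1,-0.002,0,0.003,0],[1,0,0,0.002,0]]' 20
python3 -c "
from h import *
to(.434,.222,.05,0)"
```

```text
t: 33.57
eef_pos: [0.4355, 0.221, 0.0531]
ee_rot: [3.127, -0.038, -0.037]
contact_force: [-0.2, -0.5, -0.6]
finger_gap: 0.483
t: 33.73
eef_pos: [0.4343, 0.2214, 0.0489]
ee_rot: [3.128, -0.037, -0.032]
contact_force: [0.2, -0.1, -0.3]
finger_gap: 0.49
t33.7 pos [0.4343 0.2214 0.0489] yaw -1.37 tilt [-0.021 -0.013 -1.   ] F [ 0.17 -0.15 -0.33] gap 0.49
 need tool d [-0.0003 -0.0006 -0.0011] rows 1.0 roll -0.024
```

```bash
python3 -m jog '[[1,0,0,0.002,0]]' 20
python3 -m jog '[[0.9,0,0,0,0],[-0.3,0,0,0,0],[-0.3,0,0,0,0],[-0.3,0,0,0,0],[-0.3,0,0,-0.008,0],[-0.3,0,0,-0.015,0],[-0.3,0,0,-0.015,0],[-0.5,0,0,-0.02,0],[-0.6,0,0,-0.025,0],[-0.6,0,0,-0.025,0],[-0.6,0,0,-0.02,0],[-0.6,0,0,0,0]]' 20
python3 -c "
from h import *
to(.5215,-.398,.20,0);cam('wrist','w21')
c=cam('top')
for q in blobs(c,(95,100,30),(125,255,255),40):
    r=cv2.minAreaRect(q); print(np.round(r[0]),np.round(r[1]),onz(c,*r[0],.06).round(4))"
```

```text
t: 33.82
eef_pos: [0.4346, 0.2215, 0.0472]
ee_rot: [3.128, -0.037, -0.031]
contact_force: [-0.5, -0.4, 5.6]
finger_gap: 0.486
t: 34.82
eef_pos: [0.4367, 0.2232, 0.1841]
ee_rot: [3.128, -0.037, -0.031]
contact_force: [0.5, 0.8, -0.3]
finger_gap: 0.797
t34.8 pos [0.4367 0.2232 0.1841] yaw -1.36 tilt [-0.02  -0.013 -1.   ] F [ 0.45  0.83 -0.28] gap 0.797
 need tool d [ 0.0992  0.6192 -0.0094] rows 16.0 roll -0.024
[210. 257.] [14. 15.] [0.4974 0.2142 0.06  ]
[417. 242.] [13. 14.] [ 0.5216 -0.3986  0.06  ]
[290. 262.] [56. 79.] [ 0.4764 -0.0231  0.06  ]
[371. 260.] [52. 72.] [ 0.4759 -0.2601  0.06  ]
```

View pics/w21.png

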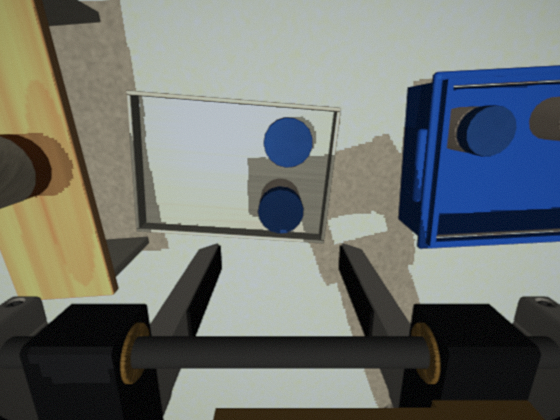

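Both empties stand in the tray. Now the last jar, at (0.5215, -0.398), next to the lid.

```bash
python3 -m jog '[[-0.6,0.004,0.02,0,0],[-0.6,0.005,0.03,0,0],[-0.6,0.005,0.03,0,0],[-0.6,0.005,0.03,0,0],[-0.6,0.005,0.03,0,0],[-0.6,0.005,0.03,0,0],[-0.6,0.005,0.03,0,0],[-0.6,0.005,0.03,0,0],[-0.6,0.005,0.03,0,0],[-0.6,0.005,0.03,0,0],[-0.6,0.005,0.03,0,0]]' 20
python3 -c "
from h import *
to(.5215,-.398,.17,0)"
```

```text
t: 35.83
eef_pos: [0.469, -0.106, 0.1596]
ee_rot: [3.132, -0.02, -0.098]
contact_force: [0.4, 0.4, 0.2]
finger_gap: 0.798
t35.8 pos [ 0.469  -0.106   0.1596] yaw -0.74 tilt [-0.062 -0.008 -0.998] F [0.37 0.41 0.21] gap 0.798
 need tool d [ 0.0556  0.2914 -0.0114] rows 8.0 roll -0.013
```

```bash
python3 -m jog '[[-0.6,0.006,0.029,0,0],[-0.6,0.006,0.029,0,0],[-0.6,0.006,0.029,0,0],[-0.6,0.006,0.029,0,0],[-0.6,0.006,0.029,0,0],[-0.6,0.006,0.029,0,0],[-0.6,0.006,0.029,0,0],[-0.6,0.006,0.029,0,0],[-0.6,0.006,0.025,0,0],[-0.6,0.002,0.01,0,0],[-0.6,0,0,0,0]]' 20
python3 -c "
from h import *
to(.5225,-.398,.036,0);c=cam('wrist','w22')
for q in blobs(c,(100,120,20),(125,255,255),200):
    r=cv2.minAreaRect(q); print(np.round(r[0]),np.round(r[1]),onz(c,*r[0],.06).round(4))"
```

```text
t: 36.75
eef_pos: [0.5078, -0.3836, 0.1265]
ee_rot: [-3.119, 0.031, 0.15]
contact_force: [-0.6, -0.4, -0.1]
finger_gap: 0.8
t36.8 pos [ 0.5078 -0.3836  0.1265] yaw -1.09 tilt [-0.096  0.02  -0.995] F [-0.63 -0.39 -0.11] gap 0.8
 need tool d [0.0236 0.0157 0.0883] rows 3.0 roll -0.019
[306. 201.] [55. 56.] [ 0.5234 -0.4031  0.06  ]
[ 30. 230.] [ 61. 149.] [ 0.5018 -0.1738  0.06  ]
[160. 224.] [147. 236.] [ 0.5052 -0.2836  0.06  ]
```

View pics/w22.png

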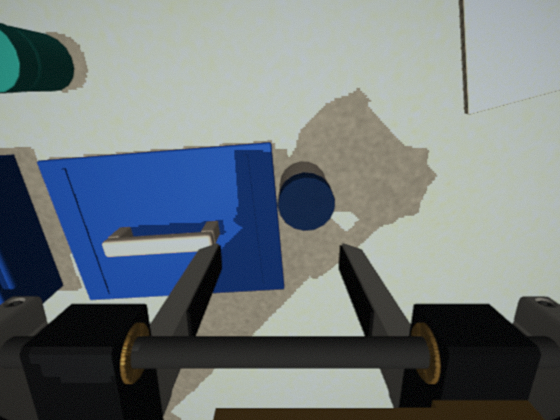

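```bash
python3 -m jog '[[-0.6,0.005,0.003,-0.012,0],[-0.6,0.005,0.003,-0.012,0],[-0.6,0.005,0.003,-0.012,0],[-0.6,0.005,0.002,-0.012,0],[-0.6,0,0,-0.012,0],[-0.6,0,0,-0.012,0],[-0.6,0,0,-0.012,0],[-0.6,0,0,-0.012,0],[-0.6,0,0,-0.012,0],[-0.6,0,0,-0.012,0],[-0.6,0,0,-0.012,0],[-0.6,0,0,-0.012,0]]' 20
python3 -m jog '[[-0.6,0,0,0.0417,0],[-0.6,0,0,0.0417,0],[-0.6,0,0,0.0417,0],[-0.6,0,0,0.0417,0],[-0.6,0,0,0,0]]' 20
python3 -c "
from h import *
to(.5225,-.400,.036,0)"
```

```text
t: 37.8
eef_pos: [0.5444, -0.3874, 0.2808]
ee_rot: [-3.113, 0.016, 0.156]
contact_force: [0.7, 0.8, -0.4]
finger_gap: 0.8
t: 38.22
eef_pos: [0.5337, -0.3895, 0.1238]
ee_rot: [-3.129, 0.017, 0.132]
contact_force: [-1.4, 0.4, -1.3]
finger_gap: 0.799
t38.2 pos [ 0.5337 -0.3895  0.1238] yaw -0.61 tilt [-0.084  0.01  -0.996] F [-1.36  0.43 -1.35] gap 0.799
 need tool d [-0.0037  0.0114  0.0883] rows 3.0 roll -0.011
```

```bash
python3 -m jog '[[-0.6,0.0417,0,0,0],[-0.6,0.0417,0,0,0],[-0.6,0.0417,0,0,0],[-0.6,0.0417,0,0,0],[-0.6,0,0,0,0]]' 20
python3 -c "
from h import *
to(.5225,-.400,.036,0)"
python3 -m jog '[[-0.6,-0.01,0,0,0],[-0.6,-0.01,0,0,0],[-0.6,-0.01,0,0,0],[-0.6,-0.01,0,0,0],[-0.6,-0.01,0,0,0],[-0.6,-0.01,0,0,0],[-0.6,-0.01,0,0,0],[-0.6,-0.01,0,0,0]]' 20
python3 -c "
from h import *
to(.5225,-.400,.036,0)"
```

```text
t: 38.63
eef_pos: [0.7015, -0.3907, 0.1105]
ee_rot: [-3.122, 0.025, 0.144]
contact_force: [-0.8, -0.2, -1.2]
finger_gap: 0.799
t38.6 pos [ 0.7015 -0.3907  0.1105] yaw -0.88 tilt [-0.092  0.017 -0.996] F [-0.79 -0.22 -1.23] gap 0.799
 need tool d [-0.1712  0.0135  0.0904] rows 5.0 roll -0.015
t: 39.3
eef_pos: [0.6121, -0.3925, 0.1356]
ee_rot: [-3.131, 0.031, 0.131]
contact_force: [0.5, -0.2, -0.4]
finger_gap: 0.801
t39.3 pos [ 0.6121 -0.3925  0.1356] yaw -1.11 tilt [-0.083  0.008 -0.996] F [ 0.45 -0.24 -0.43] gap 0.801
 need tool d [-0.0808  0.01    0.1067] rows 4.0 roll -0.019
```

```bash
python3 -m jog '[[-0.6,-0.008,0,-0.012,0],[-0.6,-0.008,0,-0.012,0],[-0.6,-0.008,0,-0.012,0],[-0.6,-0.008,0,-0.012,0],[-0.6,-0.008,0,-0.012,0],[-0.6,-0.008,0,-0.012,0],[-0.6,-0.008,0,-0.012,0],[-0.6,-0.008,0,-0.012,0],[-0.6,0,0,-0.012,0],[-0.6,0,0,-0.012,0],[-0.6,0,0,-0.012,0],[-0.6,0,0,-0.012,0]]' 20
python3 -c "
from h import *
to(.5225,-.400,.036,0)"
python3 -m jog '[[-0.6,0,0,-0.012,0],[-0.6,0,0,-0.012,0],[-0.6,0,0,-0.012,0],[-0.6,0,0,-0.012,0],[-0.6,0,0,-0.012,0],[-0.6,0,0,-0.012,0],[-0.6,0,0,-0.012,0],[-0.6,0,0,-0.012,0]]' 20
python3 -c "
from h import *
to(.5225,-.400,.036,0)"
python3 -m jog '[[-0.6,0,0,0.0417,0],[-0.6,0,0,0.0417,0],[-0.6,0,0,0.0417,0],[-0.6,0,0,0.0417,0],[-0.6,0,0,0.0417,0],[-0.6,0,0,0.0417,0]]' 20
python3 -c "
from h import *
to(.5225,-.400,.036,0)"
```

```text
t: 40.3
eef_pos: [0.5302, -0.3915, 0.3155]
ee_rot: [3.135, -0.063, -0.119]
contact_force: [0.2, 0.1, -0.0]
finger_gap: 0.796
t40.3 pos [ 0.5302 -0.3915  0.3155] yaw -2.33 tilt [-0.076 -0.002 -0.997] F [ 0.24  0.08 -0.05] gap 0.796
 need tool d [0.0138 0.0074 0.2793] rows 7.0 roll -0.041
t: 40.97
eef_pos: [0.5391, -0.3908, 0.4209]
ee_rot: [3.136, -0.061, -0.12]
contact_force: [-0.1, -0.6, 0.0]
finger_gap: 0.798
t41.0 pos [ 0.5391 -0.3908  0.4209] yaw -2.24 tilt [-0.077 -0.001 -0.997] F [-0.15 -0.62  0.04] gap 0.798
 need tool d [0.0132 0.0083 0.385 ] rows 10.0 roll -0.039
t: 41.47
eef_pos: [0.5308, -0.4007, 0.1879]
ee_rot: [3.11, -0.06, -0.075]
contact_force: [0.9, -0.5, 1.1]
finger_gap: 0.801
t41.5 pos [ 0.5308 -0.4007  0.1879] yaw -2.24 tilt [-0.049 -0.029 -0.998] F [ 0.86 -0.51  1.06] gap 0.801
 need tool d [-0.0011 -0.005   0.152 ] rows 4.0 roll -0.039
```

```bash
python3 -m jog '[[-0.6,-0.001,-0.004,0.038,-0.04],[-0.6,0,0,0.038,0],[-0.6,0,0,0.03,0],[-0.6,0,0,0.015,0],[-0.6,0,0,0,0]]' 20
python3 -c "
from h import *
to(.5225,-.400,.042,0);c=cam('wrist','w23')"
```

```text
t: 41.88
eef_pos: [0.519, -0.3955, 0.0521]
ee_rot: [3.125, 0.006, -0.097]
contact_force: [-0.2, 0.6, -0.2]
finger_gap: 0.796
t41.9 pos [ 0.519  -0.3955  0.0521] yaw 0.2 tilt [-0.062 -0.015 -0.998] F [-0.18  0.64 -0.18] gap 0.796
 need tool d [0.0041 0.0044 0.0099] rows 1.0 roll 0.003
```

View pics/w23.png

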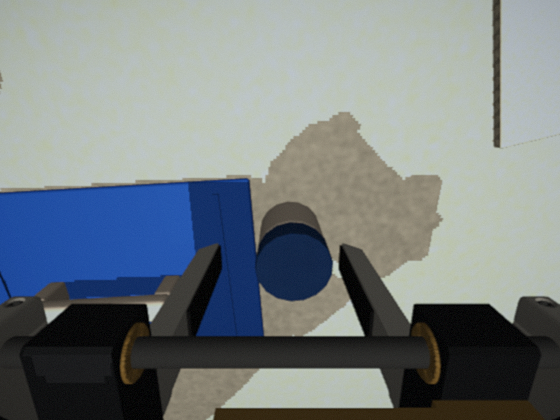

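```bash
python3 -m jog '[[-0.6,0.004,0.005,0.005,0],[0.3,0,0,0.004,0],[1,0,0,0,0],[1,0,0,0,0],[1,0,0,0,0],[1,0,0,0,0],[1,0,0,0,0],[1,0,0,0,0],[1,0,0,0,0]]' 20
python3 -c "
from h import *
to(.5225,-.400,.042,0)"
python3 -m jog '[[1,0,0,-0.012,0],[1,0,0,-0.012,0],[1,0,0,-0.012,0],[1,0,0,-0.012,0],[1,0,0,-0.012,0],[1,0,0,-0.012,0],[1,0,0,-0.012,0],[1,0,0,-0.012,0],[1,0,0,0,0],[1,0,0,0,0]]' 20
python3 -c "
from h import *
for i in range(4):
  bot.read_camera('top');to(.442,-.025,.16,0)
cam('wrist','w24')"
```

```text
t: 42.68
eef_pos: [0.5282, -0.4055, 0.0526]
ee_rot: [3.115, 0.006, -0.08]
contact_force: [0.3, -0.2, -3.7]
finger_gap: 0.484
t42.7 pos [ 0.5282 -0.4055  0.0526] yaw 0.2 tilt [-0.051 -0.025 -0.998] F [ 0.34 -0.17 -3.66] gap 0.484
 need tool d [-0.0052 -0.0058  0.0108] rows 1.0 roll 0.003
t: 43.52
eef_pos: [0.5342, -0.4031, 0.1615]
ee_rot: [3.113, 0.006, -0.076]
contact_force: [0.7, 0.3, -3.2]
finger_gap: 0.483
t43.6 pos [ 0.5344 -0.4033  0.1617] yaw 0.2 tilt [-0.048 -0.029 -0.998] F [ 0.15 -0.21 -2.71] gap 0.485
 need tool d [-0.0909 -0.3786 -0.0046] rows 10.0 roll 0.003
t43.6 pos [ 0.5341 -0.4031  0.1609] yaw 0.2 tilt [-0.049 -0.028 -0.998] F [-0.26  0.32 -2.8 ] gap 0.485
 need tool d [-0.0907 -0.3784 -0.0051] rows 10.0 roll 0.003
t43.7 pos [ 0.5338 -0.4027  0.1601] yaw 0.2 tilt [-0.05  -0.027 -0.998] F [ 0.22  0.32 -2.97] gap 0.484
 need tool d [-0.0904 -0.378  -0.0054] rows 10.0 roll 0.003
t43.7 pos [ 0.5336 -0.4026  0.1595] yaw 0.2 tilt [-0.051 -0.026 -0.998] F [-0.07  0.54 -3.14] gap 0.485
 need tool d [-0.0902 -0.3778 -0.0056] rows 10.0 roll 0.003
```

View pics/w24.png

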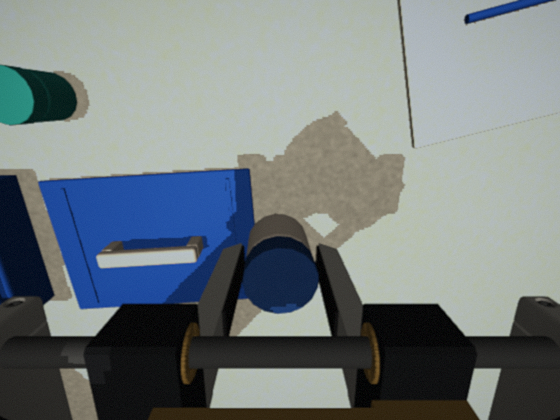

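Full (about -2.9 N), so it goes in the near-middle of the tub.

```bash
python3 -m jog '[[1,0,-0.01,-0.012,0],[1,-0.003,-0.02,-0.01,0],[1,-0.005,-0.022,-0.002,0],[1,-0.005,-0.022,-0.002,0],[1,-0.005,-0.022,-0.002,0],[1,-0.005,-0.022,-0.002,0],[1,-0.005,-0.022,-0.002,0],[1,-0.005,-0.022,-0.002,0],[1,-0.005,-0.022,-0.002,0],[1,-0.005,-0.022,-0.002,0],[1,-0.005,-0.022,-0.002,0],[1,-0.005,-0.022,-0.002,0]]' 20
python3 -c "
from h import *
to(.442,-.025,.16,0)"
```

```text
t: 44.77
eef_pos: [0.4766, -0.1361, 0.201]
ee_rot: [3.121, -0.001, -0.087]
contact_force: [-0.3, 0.3, -2.7]
finger_gap: 0.483
t44.8 pos [ 0.4766 -0.1361  0.201 ] yaw -0.05 tilt [-0.056 -0.019 -0.998] F [-0.3   0.33 -2.68] gap 0.483
 need tool d [-0.0324 -0.1118  0.0407] rows 3.0 roll -0.001
```

```bash
python3 -m jog '[[1,-0.006,-0.02,0,0],[1,-0.007,-0.02,0,0],[1,-0.007,-0.02,0,0],[1,-0.006,-0.02,0,0],[1,-0.006,-0.018,0,0],[1,0,-0.008,0,0],[1,0,0,0,0]]' 20
python3 -c "
from h import *
to(.442,-.025,.047,0);cam('wrist','w25')"
```

```text
t: 45.35
eef_pos: [0.4393, -0.0178, 0.2036]
ee_rot: [3.123, 0.009, -0.084]
contact_force: [0.7, 0.6, -3.3]
finger_gap: 0.484
t45.4 pos [ 0.4393 -0.0178  0.2036] yaw 0.31 tilt [-0.054 -0.018 -0.998] F [ 0.67  0.57 -3.29] gap 0.484
 need tool d [0.0111 0.0045 0.1563] rows 4.0 roll 0.005
```

View pics/w25.png

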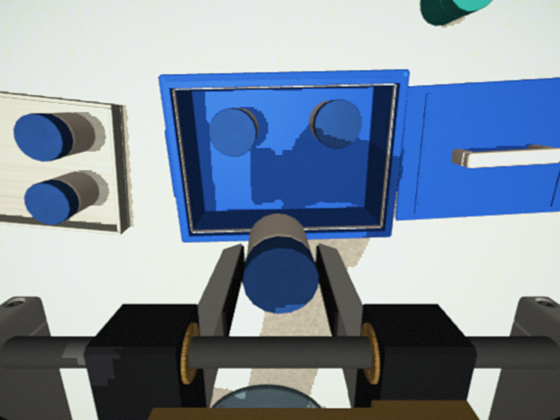

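```bash
python3 -m jog '[[1,0.008,0.003,0.015,0],[1,0.006,0.002,0.03,0],[1,0.001,0,0.03,0],[1,0,0,0.025,0],[1,0,0,0,0]]' 20
python3 -c "
from h import *
to(.447,-.025,.047,0)"
```

```text
t: 45.82
eef_pos: [0.4548, -0.0302, 0.104]
ee_rot: [3.118, 0.005, -0.068]
contact_force: [-1.9, 1.4, -3.9]
finger_gap: 0.484
t45.8 pos [ 0.4548 -0.0302  0.104 ] yaw 0.16 tilt [-0.044 -0.023 -0.999] F [-1.87  1.38 -3.89] gap 0.484
 need tool d [-0.0053 -0.0065  0.0571] rows 2.0 roll 0.003
```

```bash
python3 -m jog '[[1,-0.004,-0.005,0.01,0],[1,-0.002,-0.001,0.01,0],[1,0,0,0.012,0],[1,0,0,0.01,0],[1,0,0,0.004,0],[1,0,0,0.003,0]]' 20
python3 -c "
from h import *
to(.447,-.025,.047,0)"
```

```text
t: 46.32
eef_pos: [0.451, -0.0278, 0.0572]
ee_rot: [3.116, 0.0, -0.053]
contact_force: [1.0, 6.4, 14.9]
finger_gap: 0.481
t46.3 pos [ 0.451  -0.0278  0.0572] yaw -0.01 tilt [-0.034 -0.025 -0.999] F [ 0.97  6.44 14.91] gap 0.481
 need tool d [-0.0036 -0.003   0.0103] rows 1.0 roll -0.0
```

```bash
python3 -c "
from h import *
cam('wrist','w26')"
```

```text
(no output)
```

View pics/w26.png

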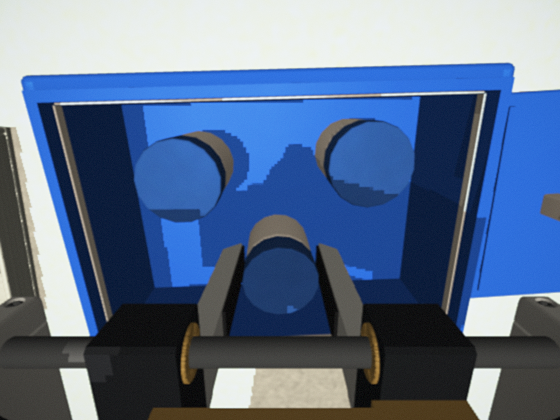

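```bash
python3 -m jog '[[0.9,0,0,0,0],[-0.2,0,0,0,0],[-0.2,0,0,0,0],[-0.2,0,0,0,0],[-0.2,0,0,-0.008,0],[-0.2,0,0,-0.012,0],[-0.2,0,0,-0.012,0],[-0.2,0,0,-0.012,0],[-0.5,0,0,-0.012,0],[-0.6,0,0,-0.012,0],[-0.6,0,0,-0.012,0],[-0.6,0,0,-0.012,0]]' 20
python3 -c "
from h import *
cam('wrist','w27');cam('side','s27');cam('top','t27'); to(.478,-.266,.25,90)"
```

```text
t: 47.37
eef_pos: [0.4569, -0.0264, 0.1604]
ee_rot: [3.112, 0.001, -0.042]
contact_force: [-1.0, 0.3, -0.4]
finger_gap: 0.795
t47.5 pos [ 0.4576 -0.0266  0.1603] yaw 0.02 tilt [-0.025 -0.03  -0.999] F [-0.27  0.37 -0.23] gap 0.802
 need tool d [ 0.0181  0.242  -0.083 ] rows 7.0 roll -1.57
```

View pics/w27.png

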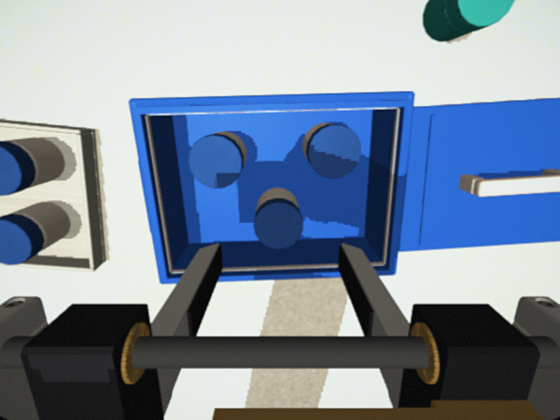

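View pics/s27.png

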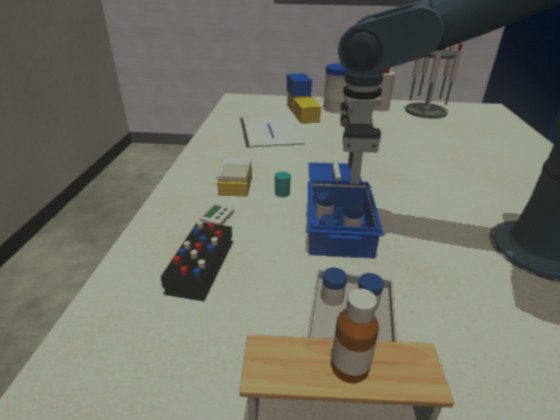

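View pics/t27.png

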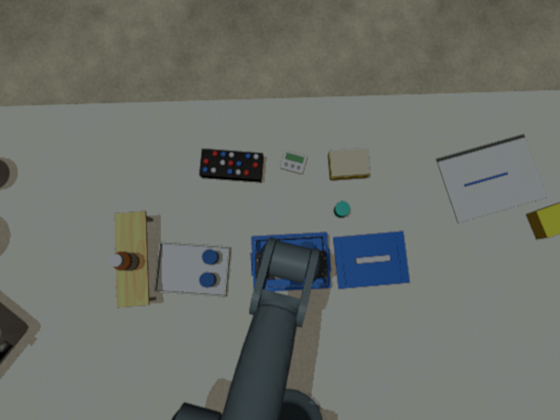

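All jars are placed: three full upright in the tub, two empty in the tray, and the bottle standing on the shelf. Before the lid I'll measure the tub and lid precisely.

```bash
python3 - <<'E'
from h import *
c=cam('top'); im=cv2.imread('pics/top0.png'); cv2.imwrite('pics/z1.png',cv2.resize(im[225:300,240:420],None,fx=4.4,fy=4.4,interpolation=cv2.INTER_CUBIC))
w=cam('wrist')
for p in [(131,95),(413,93),(397,273),(163,282)]: print(onz(w,*p,.082).round(4))
c0=dict(c); c0['color']=im[:,:,::-1].copy()
h=cv2.cvtColor(c0['color'],cv2.COLOR_RGB2HSV); m=cv2.inRange(h,(100,100,30),(120,255,255))
for name,x0,x1,z in [('tub',245,332,.082),('lid',332,412,.013)]:
    print(name)
    s=m[225:300,x0:x1]
    rows=[(r,np.flatnonzero(s[r])) for r in range(75)]
    for r,k in rows:
        if len(k) and r%4==0: print(r+225,k[0]+x0,k[-1]+x0)
    cols=[(q,np.flatnonzero(s[:,q])) for q in range(x1-x0)]
    top=np.array([(q+x0,k[0]+225) for q,k in cols if len(k)>40][4:-4]); bot=np.array([(q+x0,k[-1]+225) for q,k in cols if len(k)>40][4:-4])
    for nm,P in (('far',top-[0,.5]),('near',bot+[0,.5])):
        W=np.array([onz(c0,*p,z)[:2] for p in P]); a=np.polyfit(W[:,1],W[:,0],1); print(nm,'x at y0',np.polyval(a,-.025 if name=='tub' else -.266).round(4),'slope deg',np.degrees(np.arctan(-a[0])).round(2))
E
```

```text
[0.5561 0.0815 0.082 ]
[ 0.5578 -0.1284  0.082 ]
[ 0.4047 -0.135   0.082 ]
[0.3991 0.0768 0.082 ]
tub
233 306 326
237 252 326
241 252 327
245 252 327
249 252 328
253 251 329
257 251 329
261 251 329
265 251 330
269 252 330
273 252 329
277 253 329
281 254 329
285 254 330
289 254 300
far x at y0 0.5564 slope deg 1.53
near x at y0 0.3964 slope deg 1.64
lid
233 379 402
237 334 403
241 334 411
245 334 411
249 335 405
253 335 405
257 335 406
261 336 406
265 336 407
269 337 407
273 337 408
277 337 408
281 338 409
285 338 375
far x at y0 0.5554 slope deg 3.39
near x at y0 0.4 slope deg 3.52
```

View pics/z1.png

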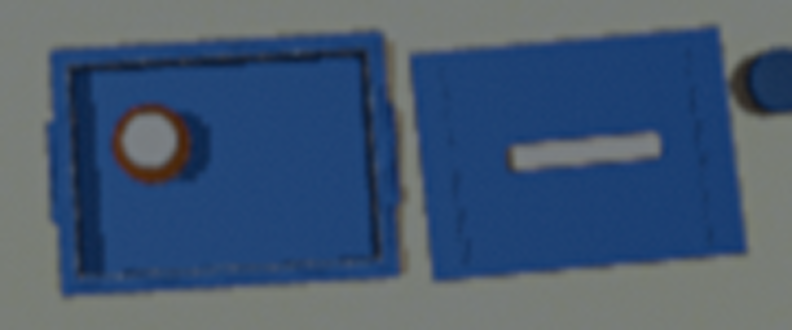

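```bash
python3 -m jog '[[-0.6,0,0,-0.005,-0.12],[-0.6,0,0,-0.005,-0.12],[-0.6,0,0,-0.005,-0.12],[-0.6,0,0,-0.005,-0.12],[-0.6,0,0,-0.005,-0.12],[-0.6,0,0,-0.005,-0.12],[-0.6,0,0,-0.005,-0.12],[-0.6,0,0,-0.005,-0.12],[-0.6,0,0,-0.005,-0.12],[-0.6,0,0,-0.005,-0.12],[-0.6,0,0,-0.005,-0.12],[-0.6,0,0,-0.005,-0.12]]' 20
python3 -c "
from h import *
to(.478,-.268,.20,93.4); print(bot.read_state()['joint_pos'].round(2))"
```

```text
t: 48.62
eef_pos: [0.4489, -0.0224, 0.2044]
ee_rot: [-2.281, -2.121, 0.089]
contact_force: [-0.0, -0.3, -0.4]
finger_gap: 0.797
t48.6 pos [ 0.4489 -0.0224  0.2044] yaw 85.87 tilt [-0.059 -0.02  -0.998] F [-0.02 -0.33 -0.37] gap 0.797
 need tool d [-0.2427  0.0472  0.0076] rows 6.0 roll -0.131
[-0.28 -0.19  2.03 -0.04  1.36 -0.2 ]
```

```bash
python3 -m jog '[[-0.6,-0.015,0.003,0,-0.07],[-0.6,-0.022,0.003,0,-0.06],[-0.6,-0.023,0.003,0,0],[-0.6,-0.023,0.003,0,0],[-0.6,-0.023,0.003,0,0],[-0.6,-0.023,0.003,0,0],[-0.6,-0.023,0.003,0,0],[-0.6,-0.023,0.003,0,0],[-0.6,-0.023,0.003,0,0],[-0.6,-0.023,0.003,0,0],[-0.6,-0.01,0.001,0,0],[-0.6,0,0,0,0]]' 20
python3 -c "
from h import *
to(.478,-.268,.20,93.4);cam('wrist','w28');cam('top','t28')"
```

```text
t: 49.62
eef_pos: [0.4872, -0.2578, 0.1903]
ee_rot: [-2.102, -2.259, 0.093]
contact_force: [-0.0, -0.0, 0.1]
finger_gap: 0.802
t49.6 pos [ 0.4872 -0.2578  0.1903] yaw 94.14 tilt [-0.081 -0.007 -0.997] F [-0.04 -0.02  0.07] gap 0.802
 need tool d [-0.0095 -0.0107 -0.0089] rows 1.0 roll 0.013
```

View pics/w28.png

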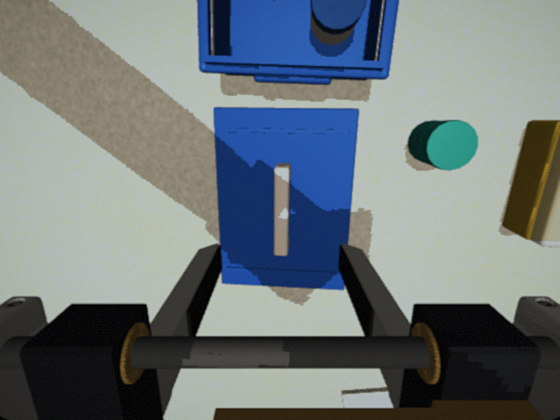

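View pics/t28.png

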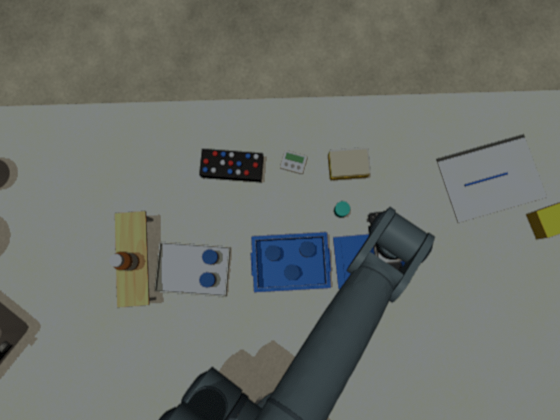

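```bash
python3 -c "
from h import *
w=cam('wrist'); print('bar',onz(w,282,210,.047)); P=np.array([onz(w,*p,.013) for p in [(215,108),(358,108),(345,290),(224,285)]]); print(P.round(4),P.mean(0))
Q=[onz(w,*p,.082).round(4) for p in [(201,70),(389,75)]]; print(Q)"
python3 -m jog '[[-0.6,0,0,-0.012,0],[-0.6,0,0,-0.012,0],[-0.6,0,0,-0.012,0],[-0.6,0,0,-0.012,0],[-0.6,0,0,-0.012,0],[-0.6,0,0,-0.012,0],[-0.6,0,0,-0.012,0],[-0.6,0,0,-0.012,0],[-0.6,0,0,-0.012,0],[-0.6,0,0,-0.012,0],[-0.6,0,0,-0.012,0],[-0.6,0,0,-0.012,0]]' 20
python3 -m jog '[[-0.6,0,0,-0.012,0],[-0.6,0,0,-0.012,0],[-0.6,0,0,-0.012,0],[-0.6,0,0,-0.012,0],[-0.6,0,0,-0.012,0],[-0.6,0,0,-0.012,0],[-0.6,0,0,-0.012,0],[-0.6,0,0,-0.012,0],[-0.6,0,0,-0.012,0],[-0.6,0,0,-0.012,0],[-0.6,0,0,-0.012,0],[-0.6,0,0,-0.012,0]]' 20
python3 -c "
from h import *
to(.478,-.268,.20,93.4)"
python3 -m jog '[[-0.6,0,0,0.0417,0],[-0.6,0,0,0.0417,0],[-0.6,0,0,0.0417,0],[-0.6,0,0,0.0417,0],[-0.6,0,0,0.0417,0],[-0.6,0,0,0.0417,0]]' 20
python3 -c "
from h import *
to(.478,-.268,.20,93.4)"

```

```text
bar [ 0.47797128 -0.26438196  0.047     ]
[[ 0.3943 -0.1657  0.013 ]
 [ 0.5478 -0.1549  0.013 ]
 [ 0.5633 -0.3718  0.013 ]
 [ 0.4085 -0.3834  0.013 ]] [ 0.478488   -0.26895846  0.013     ]
[array([ 0.4019, -0.1369,  0.082 ]), array([ 0.5582, -0.131 ,  0.082 ])]
t: 50.77
eef_pos: [0.4997, -0.2494, 0.3509]
ee_rot: [-2.094, -2.27, 0.091]
contact_force: [-0.3, -0.2, -0.4]
finger_gap: 0.8
t: 51.77
eef_pos: [0.5117, -0.2479, 0.5097]
ee_rot: [-2.094, -2.268, 0.091]
contact_force: [-0.2, 0.0, 0.2]
finger_gap: 0.8
t51.8 pos [ 0.5117 -0.2479  0.5097] yaw 94.58 tilt [-0.079 -0.007 -0.997] F [-0.22  0.03  0.18] gap 0.8
 need tool d [-0.0171 -0.0105  0.3115] rows 8.0 roll 0.021
t: 52.27
eef_pos: [0.5011, -0.2561, 0.275]
ee_rot: [-2.119, -2.296, 0.085]
contact_force: [-0.1, -1.4, -0.1]
finger_gap: 0.797
t52.3 pos [ 0.5011 -0.2561  0.275 ] yaw 94.62 tilt [-0.049 -0.029 -0.998] F [-0.08 -1.37 -0.06] gap 0.797
 need tool d [-0.0081 -0.0201  0.0764] rows 2.0 roll 0.021
```

```bash
python3 -m jog '[[-0.6,-0.001,-0.002,-0.014,0],[-0.6,-0.001,-0.002,-0.014,0],[-0.6,-0.001,-0.002,-0.014,0],[-0.6,-0.001,-0.002,-0.014,0],[-0.6,-0.001,-0.002,-0.014,0],[-0.6,-0.001,-0.002,-0.014,0],[-0.6,-0.001,-0.002,-0.014,0],[-0.6,-0.001,-0.002,-0.014,0],[-0.6,0,-0.002,-0.014,0],[-0.6,0,0,-0.014,0],[-0.6,0,0,-0.014,0],[-0.6,0,0,-0.014,0]]' 20
python3 -c "
from h import *
to(.478,-.268,.20,93.4)"
python3 -m jog '[[-0.6,0,0,0.0417,0],[-0.6,0,0,0.0417,0],[-0.6,0,0,0.0417,0],[-0.6,0,0,0.0417,0],[-0.6,0,0,0.0417,0],[-0.6,0,0,0.0417,0],[-0.6,0,0,0.0417,0],[-0.6,0,0,0,0]]' 20
python3 -c "
from h import *
to(.478,-.268,.035,93.4)"

```

```text
t: 53.27
eef_pos: [0.4908, -0.2604, 0.4838]
ee_rot: [-2.126, -2.301, 0.085]
contact_force: [1.0, 0.7, 0.3]
finger_gap: 0.801
t53.3 pos [ 0.4908 -0.2604  0.4838] yaw 94.57 tilt [-0.042 -0.035 -0.998] F [1.03 0.74 0.33] gap 0.801
 need tool d [ 0.0024 -0.0006  0.2841] rows 7.0 roll 0.02
t: 53.93
eef_pos: [0.4988, -0.2867, 0.2391]
ee_rot: [2.089, 2.259, -0.076]
contact_force: [-1.1, 0.8, -2.3]
finger_gap: 0.799
t53.9 pos [ 0.4988 -0.2867  0.2391] yaw 94.47 tilt [ 0.013 -0.08  -0.997] F [-1.07  0.77 -2.29] gap 0.799
 need tool d [ 0.0366 -0.0207  0.2017] rows 5.0 roll 0.019
```

```bash
python3 -m jog '[[-0.6,0.004,-0.003,0.012,0.02],[-0.6,0.004,-0.002,0.014,0],[-0.6,0.004,-0.002,0.014,0],[-0.6,0.004,-0.002,0.014,0],[-0.6,0.003,-0.002,0.014,0],[-0.6,0.003,-0.002,0.014,0],[-0.6,0.003,-0.002,0.014,0],[-0.6,0.003,-0.002,0.014,0],[-0.6,0.003,-0.002,0.014,0],[-0.6,0.003,-0.001,0.012,0],[-0.6,0,0,0,0]]' 20
python3 -c "
from h import *
to(.478,-.266,.034,93.4);w=cam('wrist','w29')"

```

```text
t: 54.85
eef_pos: [0.4981, -0.2783, 0.1329]
ee_rot: [2.073, 2.205, -0.069]
contact_force: [-0.2, 0.3, 0.2]
finger_gap: 0.796
t54.9 pos [ 0.4981 -0.2783  0.1329] yaw 93.38 tilt [ 0.052 -0.111 -0.992] F [-0.18  0.33  0.18] gap 0.796
 need tool d [ 0.0247 -0.0237  0.0957] rows 3.0 roll -0.0
```

View pics/w29.png

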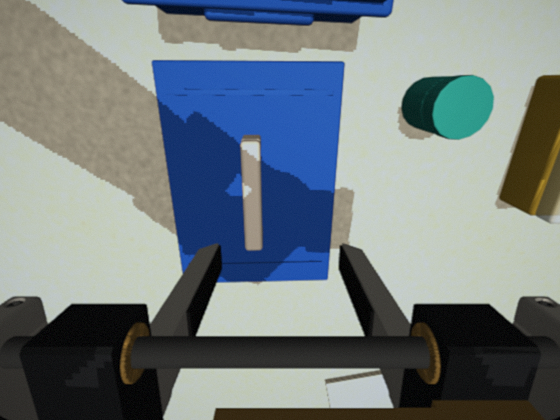

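```bash
python3 -m jog '[[-0.6,0,0,-0.0417,0],[-0.6,0,0,-0.0417,0],[-0.6,0,0,-0.0417,0],[-0.6,0,0,-0.0417,0],[-0.6,0,0,-0.0417,0],[-0.6,0,0,0,0]]' 20
python3 -c "
from h import *
to(.478,-.266,.034,93.4)"
python3 -m jog '[[-0.6,0,0,0,0],[-0.6,0,0,0,0],[-0.6,0,0,0,0]]' 20
python3 -c "
from h import *
to(.478,-.266,.034,93.4)"

```

```text
t: 55.4
eef_pos: [0.4889, -0.2561, 0.3507]
ee_rot: [2.067, 2.199, -0.067]
contact_force: [-0.6, 0.0, 1.4]
finger_gap: 0.801
t55.4 pos [ 0.4889 -0.2561  0.3507] yaw 93.39 tilt [ 0.059 -0.116 -0.991] F [-0.56  0.05  1.38] gap 0.801
 need tool d [ 0.0287 -0.0278  0.3145] rows 8.0 roll -0.0
t: 55.65
eef_pos: [0.4904, -0.2569, 0.3579]
ee_rot: [2.058, 2.191, -0.065]
contact_force: [-0.3, 0.7, -1.4]
finger_gap: 0.796
t55.6 pos [ 0.4904 -0.2569  0.3579] yaw 93.37 tilt [ 0.068 -0.123 -0.99 ] F [-0.3   0.66 -1.44] gap 0.796
 need tool d [ 0.033  -0.0325  0.321 ] rows 8.0 roll -0.001
```

```bash
python3 -c "
from h import *
for i in range(4):
  bot.read_camera('top')
  to(.478,-.266,.034,93.4); s=bot.read_state(); print(s['joint_pos'].round(3),s['joint_vel'].round(3))"
python3 -m jog '[[-0.6,0,0,-0.01,0],[-0.6,0,0,-0.01,0],[-0.6,0,0,-0.01,0],[-0.6,0,0,-0.01,0]]' 20
python3 -c "
from h import *
to(.478,-.266,.034,93.4); s=bot.read_state(); print(s['joint_pos'].round(3),s['joint_vel'].round(3))"

```

```text
t55.7 pos [ 0.4903 -0.2569  0.3577] yaw 93.37 tilt [ 0.068 -0.123 -0.99 ] F [-0.31  0.83  0.05] gap 0.801
 need tool d [ 0.0329 -0.0323  0.3207] rows 8.0 roll -0.001
[-0.66  -0.14   1.709 -0.056  1.443 -0.719] [-0.     0.012  0.014  0.001 -0.002  0.001]
t55.8 pos [ 0.4901 -0.2568  0.3568] yaw 93.37 tilt [ 0.067 -0.122 -0.99 ] F [-0.07  0.25 -0.14] gap 0.799
 need tool d [ 0.0324 -0.0317  0.3199] rows 8.0 roll -0.0
[-0.66  -0.14   1.71  -0.056  1.443 -0.719] [ 0.     0.009  0.017  0.    -0.     0.002]
t55.8 pos [ 0.49   -0.2567  0.3562] yaw 93.38 tilt [ 0.066 -0.122 -0.99 ] F [-0.71 -0.   -0.84] gap 0.805
 need tool d [ 0.0319 -0.0313  0.3195] rows 8.0 roll -0.0
[-0.66  -0.139  1.711 -0.056  1.443 -0.719] [-0.002  0.004  0.007 -0.001  0.001 -0.001]
t55.9 pos [ 0.49   -0.2567  0.356 ] yaw 93.37 tilt [ 0.066 -0.121 -0.99 ] F [-1.03 -0.39 -0.56] gap 0.797
 need tool d [ 0.0318 -0.0312  0.3193] rows 8.0 roll -0.0
[-0.66  -0.139  1.711 -0.056  1.443 -0.719] [-0.001  0.001 -0.     0.002  0.     0.   ]
t: 56.18
eef_pos: [0.4859, -0.2508, 0.393]
ee_rot: [2.068, 2.201, -0.068]
contact_force: [0.7, -0.3, 0.3]
finger_gap: 0.798
t56.2 pos [ 0.4859 -0.2508  0.393 ] yaw 93.4 tilt [ 0.057 -0.115 -0.992] F [ 0.72 -0.28  0.26] gap 0.798
 need tool d [ 0.0279 -0.0267  0.3573] rows 9.0 roll 0.0
[-0.656 -0.155  1.66  -0.056  1.521 -0.719] [ 0.014 -0.049 -0.183 -0.     0.239  0.002]
```

```bash
python3 -m jog '[[-0.6,0,0,-0.02,0],[-0.6,0,0,-0.02,0],[-0.6,0,0,-0.02,0],[-0.6,0,0,-0.02,0]]' 20
python3 -c "
from h import *
to(.478,-.266,.034,93.4); bot.read_camera('top');bot.read_camera('top'); bot.read_camera('top');to(.478,-.266,.034,93.4)"
python3 -m jog '[[-0.6,0,-0.02,0,0],[-0.6,0,-0.02,0,0],[-0.6,0,-0.02,0,0],[-0.6,0,-0.02,0,0]]' 20
python3 -c "
from h import *
to(.478,-.266,.034,93.4); bot.read_camera('top');bot.read_camera('top'); bot.read_camera('top');to(.478,-.266,.034,93.4)"
python3 -m jog '[[-0.6,0,0.04,0,0],[-0.6,0,0.04,0,0]]' 20
python3 -c "
from h import *
to(.478,-.266,.034,93.4); bot.read_camera('top');bot.read_camera('top'); bot.read_camera('top');to(.478,-.266,.034,93.4)"

```

```text
t: 56.52
eef_pos: [0.4804, -0.2405, 0.4768]
ee_rot: [2.07, 2.203, -0.068]
contact_force: [0.1, -1.0, 0.7]
finger_gap: 0.8
t56.5 pos [ 0.4804 -0.2405  0.4768] yaw 93.41 tilt [ 0.055 -0.113 -0.992] F [ 0.1  -1.01  0.71] gap 0.8
 need tool d [ 0.0265 -0.0252  0.442 ] rows 11.0 roll 0.0
t56.7 pos [ 0.4809 -0.241   0.4774] yaw 93.4 tilt [ 0.058 -0.116 -0.992] F [ 0.33  0.8  -0.02] gap 0.799
 need tool d [ 0.0282 -0.0271  0.4424] rows 11.0 roll 0.0
t: 57.0
eef_pos: [0.4003, -0.2455, 0.4661]
ee_rot: [2.069, 2.213, -0.067]
contact_force: [-0.5, 0.0, -0.4]
finger_gap: 0.801
t57.0 pos [ 0.4003 -0.2455  0.4661] yaw 93.7 tilt [ 0.051 -0.108 -0.993] F [-0.54  0.02 -0.37] gap 0.801
 need tool d [0.0229 0.0571 0.4352] rows 11.0 roll 0.005
t57.1 pos [ 0.4007 -0.2458  0.4669] yaw 93.57 tilt [ 0.052 -0.109 -0.993] F [ 0.05 -0.52 -0.71] gap 0.801
 need tool d [0.0239 0.0561 0.4359] rows 11.0 roll 0.003
t: 57.32
eef_pos: [0.4791, -0.241, 0.4707]
ee_rot: [2.077, 2.2, -0.069]
contact_force: [0.3, -1.1, -0.7]
finger_gap: 0.802
t57.3 pos [ 0.4791 -0.241   0.4707] yaw 93.13 tilt [ 0.053 -0.112 -0.992] F [ 0.3  -1.13 -0.68] gap 0.802
 need tool d [ 0.0255 -0.0229  0.4361] rows 11.0 roll -0.005
t57.5 pos [ 0.4803 -0.2406  0.4684] yaw 93.45 tilt [ 0.049 -0.108 -0.993] F [-0.93 -0.53  0.39] gap 0.798
 need tool d [ 0.0233 -0.0223  0.434 ] rows 11.0 roll 0.001
```

```bash
python3 -m jog '[[-0.6,0.04,0,0,0],[-0.6,0.04,0,0,0],[-0.6,0.04,0,0,0],[-0.6,0.04,0,0,0],[-0.6,0.04,0,0,0],[-0.6,0.04,0,0,0]]' 20
python3 -c "
from h import *
bot.read_camera('top');bot.read_camera('top'); bot.read_camera('top');to(.478,-.266,.034,93.4)"
python3 -m jog '[[-0.6,-0.04,0,0,0],[-0.6,-0.04,0,0,0],[-0.6,-0.04,0,0,0],[-0.6,-0.04,0,0,0],[-0.6,-0.04,0,0,0],[-0.6,-0.04,0,0,0]]' 20
python3 -c "
from h import *
bot.read_camera('top');bot.read_camera('top'); bot.read_camera('top');to(.478,-.266,.034,93.4)"

```

```text
t: 57.97
eef_pos: [0.466, -0.0002, 0.4372]
ee_rot: [2.093, 2.198, -0.073]
contact_force: [0.9, 0.5, -0.9]
finger_gap: 0.799
t58.1 pos [4.663e-01 4.000e-04 4.374e-01] yaw 93.04 tilt [ 0.044 -0.108 -0.993] F [-0.33 -0.67 -0.75] gap 0.801
 need tool d [-0.2206 -0.0189  0.4299] rows 12.0 roll -0.006
t: 58.62
eef_pos: [0.4779, -0.2437, 0.4652]
ee_rot: [2.075, 2.209, -0.073]
contact_force: [0.9, -0.3, -0.1]
finger_gap: 0.8
t58.8 pos [ 0.4779 -0.2438  0.4642] yaw 93.25 tilt [ 0.045 -0.109 -0.993] F [-0.77  0.79 -0.47] gap 0.801
 need tool d [ 0.0258 -0.018   0.4296] rows 11.0 roll -0.003
```

```bash
python3 -m jog '[[-0.6,0.002,-0.001,0.016,0],[-0.6,0.002,-0.001,0.016,0],[-0.6,0.002,-0.001,0.016,0],[-0.6,0.002,-0.001,0.016,0],[-0.6,0.002,-0.001,0.016,0],[-0.6,0.002,-0.001,0.016,0],[-0.6,0.002,-0.001,0.016,0],[-0.6,0.002,-0.001,0.016,0],[-0.6,0.002,-0.001,0.016,0],[-0.6,0.002,-0.001,0.016,0],[-0.6,0.002,-0.001,0.016,0],[-0.6,0.002,-0.001,0.016,0]]' 20
python3 -c "
from h import *
to(.478,-.266,.034,93.4)"

```

```text
t: 59.77
eef_pos: [0.4714, -0.2427, 0.2695]
ee_rot: [2.075, 2.193, -0.07]
contact_force: [-0.1, -0.2, 0.6]
finger_gap: 0.801
t59.8 pos [ 0.4714 -0.2427  0.2695] yaw 93.0 tilt [ 0.056 -0.117 -0.992] F [-0.09 -0.16  0.58] gap 0.801
 need tool d [ 0.0048 -0.0065  0.2366] rows 6.0 roll -0.007
```

```bash
python3 -m jog '[[-0.6,0,-0.001,0.012,0],[-0.6,0,-0.001,0.012,0],[-0.6,0,-0.001,0.012,0],[-0.6,0,-0.001,0.012,0],[-0.6,0,-0.001,0.012,0],[-0.6,0,-0.001,0.012,0],[-0.6,0,-0.001,0.012,0],[-0.6,0,0,0.012,0],[-0.6,0,0,0.012,0],[-0.6,0,0,0.012,0],[-0.6,0,0,0.012,0]]' 20
python3 -c "
from h import *
for i in range(4): w=cam('wrist','w30')
to(.478,-.266,.034,93.4)"

```

```text
t: 60.68
eef_pos: [0.4718, -0.26, 0.1307]
ee_rot: [2.07, 2.189, -0.069]
contact_force: [-0.1, 0.1, -0.4]
finger_gap: 0.797
t60.9 pos [ 0.4717 -0.2598  0.1315] yaw 93.02 tilt [ 0.06  -0.12  -0.991] F [0.11 0.5  0.2 ] gap 0.794
 need tool d [0.0056 0.0007 0.0977] rows 3.0 roll -0.007
```

View pics/w30.png

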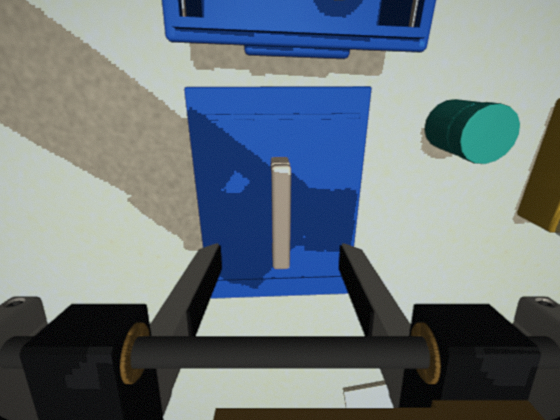

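```bash
python3 -m jog '[[-0.6,0,0,-0.02,0],[-0.6,0,0,-0.03,0],[-0.6,0,0,-0.03,0],[-0.6,0.035,0,0,0],[-0.6,0.035,0,0,0],[-0.6,0.035,0,0,0],[-0.6,0.035,0,0,0],[-0.6,0.035,0,0,0],[-0.6,0.035,0,0,0],[-0.6,0.035,0,0,0],[-0.6,0.035,0,0,0]]' 20
python3 -c "
from h import *
for i in range(2): w=cam('wrist')
to(.478,-.266,.034,93.4)"
python3 -m jog '[[-0.6,-0.035,0,0,0],[-0.6,-0.035,0,0,0],[-0.6,-0.035,0,0,0],[-0.6,-0.035,0,0,0],[-0.6,-0.035,0,0,0],[-0.6,-0.035,0,0,0],[-0.6,-0.035,0,0,0],[-0.6,-0.035,0,0,0]]' 20
python3 -c "
from h import *
for i in range(2): w=cam('wrist')
to(.478,-.266,.034,93.4)"

```

```text
t: 61.8
eef_pos: [0.4601, 0.0295, 0.1953]
ee_rot: [2.064, 2.152, -0.051]
contact_force: [1.1, -0.6, -0.2]
finger_gap: 0.796
t61.9 pos [0.4594 0.032  0.1944] yaw 92.48 tilt [ 0.09  -0.133 -0.987] F [-0.34 -0.75  0.34] gap 0.798
 need tool d [-0.2737 -0.0111  0.1996] rows 9.0 roll -0.016
t: 62.57
eef_pos: [0.4758, -0.2535, 0.245]
ee_rot: [2.028, 2.165, -0.043]
contact_force: [1.0, -0.3, -0.2]
finger_gap: 0.797
t62.7 pos [ 0.4762 -0.2562  0.2461] yaw 93.0 tilt [ 0.108 -0.143 -0.984] F [ 0.09 -0.33  0.4 ] gap 0.799
 need tool d [ 0.0219 -0.0199  0.2103] rows 6.0 roll -0.007
```

```bash
python3 -m jog '[[-0.6,0,0,-0.008,0],[-0.6,0,0,-0.008,0],[-0.6,0,0,-0.008,0],[-0.6,0,0,-0.008,0],[-0.6,0,0,-0.008,0],[-0.6,0,0,-0.008,0]]' 20
python3 -c "
from h import *
to(.478,-.266,.034,93.4)
for i in range(3): w=cam('wrist')
to(.478,-.266,.034,93.4)"
python3 -m jog '[[-0.6,0,0,-0.008,0],[-0.6,0,0,-0.008,0],[-0.6,0,0,-0.008,0],[-0.6,0,0,-0.008,0],[-0.6,0,0,-0.008,0],[-0.6,0,0,-0.008,0],[-0.6,0,0,-0.008,0],[-0.6,0,0,-0.008,0],[-0.6,0,0,-0.008,0],[-0.6,0,0,-0.008,0],[-0.6,0,0,-0.008,0],[-0.6,0,0,-0.008,0]]' 20
python3 -c "
from h import *
to(.478,-.266,.034,93.4)"
python3 -m jog '[[-0.6,0,-0.03,0,0],[-0.6,0,-0.03,0,0],[-0.6,0,-0.03,0,0]]' 20
python3 -c "
from h import *
to(.478,-.266,.034,93.4)
for i in range(3): w=cam('wrist')
to(.478,-.266,.034,93.4)"
```

```text
t: 63.17
eef_pos: [0.4698, -0.2469, 0.2988]
ee_rot: [2.031, 2.158, -0.044]
contact_force: [0.3, 0.4, -0.4]
finger_gap: 0.804
t63.2 pos [ 0.4698 -0.2469  0.2988] yaw 93.05 tilt [ 0.109 -0.143 -0.984] F [ 0.28  0.36 -0.44] gap 0.804
 need tool d [ 0.0203 -0.0196  0.2641] rows 7.0 roll -0.006
t63.3 pos [ 0.4702 -0.2476  0.2987] yaw 93.02 tilt [ 0.11  -0.144 -0.984] F [-0.32 -0.77 -0.52] gap 0.8
 need tool d [ 0.0211 -0.0201  0.2639] rows 7.0 roll -0.007
t: 64.32
eef_pos: [0.4579, -0.2317, 0.4001]
ee_rot: [2.033, 2.161, -0.045]
contact_force: [0.1, 0.2, -0.4]
finger_gap: 0.798
t64.3 pos [ 0.4579 -0.2317  0.4001] yaw 93.06 tilt [ 0.106 -0.141 -0.984] F [ 0.05  0.25 -0.38] gap 0.798
 need tool d [ 0.0188 -0.0179  0.3674] rows 9.0 roll -0.006
t: 64.57
eef_pos: [0.3697, -0.2375, 0.3945]
ee_rot: [2.024, 2.166, -0.043]
contact_force: [-0.4, 0.2, 1.2]
finger_gap: 0.796
t64.6 pos [ 0.3697 -0.2375  0.3945] yaw 93.43 tilt [ 0.109 -0.141 -0.984] F [-0.42  0.18  1.25] gap 0.796
 need tool d [0.0189 0.0697 0.3705] rows 10.0 roll 0.001
t64.7 pos [ 0.3695 -0.238   0.3947] yaw 93.19 tilt [ 0.11  -0.143 -0.984] F [ 0.43  0.44 -0.99] gap 0.8
 need tool d [0.0202 0.0695 0.3707] rows 10.0 roll -0.004
```

```bash
cat > st.py <<'E'
from h import *
def s():
    s=bot.read_state(); R=Ro.from_rotvec(s["ee_rot"]).as_matrix(); print("  tilt",R[:2,2].round(4),np.round(s["eef_pos"],3))
import sys
s()
if len(sys.argv)>1:
    for i in range(int(sys.argv[1])): bot.read_camera('top')
    s()
E
python3 -m jog '[[-0.6,0,0,-0.0417,0]]' >/dev/null; echo up; python3 st.py 4
python3 -m jog '[[-0.6,0,0,0.0417,0]]' >/dev/null; echo down; python3 st.py 4
python3 -m jog '[[-0.6,0,0.0417,0,0]]' >/dev/null; echo out; python3 st.py 4
python3 -m jog '[[-0.6,0,-0.0417,0,0]]' >/dev/null; echo in; python3 st.py 4
python3 -m jog '[[-0.6,0.0417,0,0,0]]' >/dev/null; echo left; python3 st.py 4
python3 -m jog '[[-0.6,-0.0417,0,0,0]]' >/dev/null; echo right; python3 st.py 4
```

```text
up
  tilt [ 0.0982 -0.1302] [ 0.363 -0.231  0.426]
  tilt [ 0.1118 -0.1444] [ 0.366 -0.232  0.436]
down
  tilt [ 0.1221 -0.1548] [ 0.373 -0.24   0.403]
  tilt [ 0.1093 -0.1415] [ 0.371 -0.238  0.394]
out
  tilt [ 0.1092 -0.1451] [ 0.409 -0.236  0.4  ]
  tilt [ 0.1098 -0.1419] [ 0.413 -0.235  0.4  ]
in
  tilt [ 0.1098 -0.1392] [ 0.374 -0.238  0.395]
  tilt [ 0.112  -0.1445] [ 0.371 -0.238  0.397]
left
  tilt [ 0.1116 -0.1471] [ 0.368 -0.201  0.392]
  tilt [ 0.1139 -0.1461] [ 0.369 -0.197  0.392]
right
  tilt [ 0.1168 -0.1451] [ 0.372 -0.235  0.399]
  tilt [ 0.1133 -0.1458] [ 0.371 -0.239  0.399]
```

```bash
python3 -m jog '[[-0.6,0,0,-0.0417,0],[-0.6,0,0,0,0]]' >/dev/null; echo up; python3 st.py 3
python3 -m jog '[[-0.6,0,0,0.0417,0]]' >/dev/null; echo down; python3 st.py 3
python3 -m jog '[[-0.6,0,0,-0.0417,0],[-0.6,0,0,-0.02,0]]' >/dev/null; echo upup; python3 st.py 3
python3 -m jog '[[-0.6,0,0,0.03,0]]' >/dev/null; echo down; python3 st.py 3
```

```text
up
  tilt [ 0.1077 -0.1397] [ 0.365 -0.232  0.437]
  tilt [ 0.1005 -0.132 ] [ 0.365 -0.231  0.429]
down
  tilt [ 0.1109 -0.1428] [ 0.371 -0.238  0.396]
  tilt [ 0.0951 -0.1261] [ 0.368 -0.235  0.384]
upup
  tilt [ 0.0873 -0.1177] [ 0.361 -0.226  0.443]
  tilt [ 0.0879 -0.1184] [ 0.361 -0.227  0.441]
down
  tilt [ 0.0953 -0.1262] [ 0.365 -0.231  0.417]
  tilt [ 0.0844 -0.1147] [ 0.363 -0.23   0.409]
```

```bash

python3 -m jog '[[-0.6,0,0,-0.0417,0],[-0.6,0,0,0,0]]' >/dev/null; python3 st.py 3
python3 -m jog '[[-0.6,0,0,0.0417,0]]' >/dev/null; python3 st.py 3
python3 -m jog '[[-0.6,0,0,-0.0417,0],[-0.6,0,0,0,0]]' >/dev/null; python3 st.py 3
python3 -m jog '[[-0.6,0,0,0.0417,0]]' >/dev/null; python3 st.py 3
python3 -m jog '[[-0.6,0,0,-0.0417,0],[-0.6,0,0,0,0]]' >/dev/null; python3 st.py 3
python3 -m jog '[[-0.6,0,0,0.0417,0]]' >/dev/null; python3 st.py 3
python3 -m jog '[[-0.6,0,0,-0.0417,0],[-0.6,0,0,0,0]]' >/dev/null; python3 st.py 3
python3 -m jog '[[-0.6,0,0,0.0417,0]]' >/dev/null; python3 st.py 3
```

```text
tilt [ 0.0785 -0.1084] [ 0.359 -0.223  0.448]
  tilt [ 0.072  -0.1016] [ 0.358 -0.223  0.441]
  tilt [ 0.0822 -0.1124] [ 0.363 -0.229  0.407]
  tilt [ 0.0666 -0.0958] [ 0.36  -0.226  0.396]
  tilt [ 0.0636 -0.0927] [ 0.356 -0.221  0.439]
  tilt [ 0.0576 -0.0863] [ 0.356 -0.221  0.432]
  tilt [ 0.0685 -0.0979] [ 0.36  -0.227  0.399]
  tilt [ 0.0531 -0.0816] [ 0.357 -0.224  0.388]
  tilt [ 0.0501 -0.0783] [ 0.354 -0.219  0.431]
  tilt [ 0.044  -0.0719] [ 0.354 -0.219  0.424]
  tilt [ 0.0549 -0.0834] [ 0.358 -0.224  0.391]
  tilt [ 0.0396 -0.0672] [ 0.355 -0.221  0.38 ]
  tilt [ 0.0365 -0.0639] [ 0.352 -0.217  0.423]
  tilt [ 0.0303 -0.0574] [ 0.352 -0.217  0.416]
  tilt [ 0.0413 -0.069 ] [ 0.355 -0.221  0.383]
  tilt [ 0.026  -0.0527] [ 0.352 -0.218  0.372]
```

```bash

python3 -m jog '[[-0.6,0,0,-0.0417,0],[-0.6,0,0,0,0]]' >/dev/null; python3 st.py 3
python3 -m jog '[[-0.6,0,0,0.0417,0]]' >/dev/null; python3 st.py 3
python3 -m jog '[[-0.6,0,0,-0.0417,0],[-0.6,0,0,0,0]]' >/dev/null; python3 st.py 3
python3 -m jog '[[-0.6,0,0,0.0417,0]]' >/dev/null; python3 st.py 3
python3 -c "
from h import *
to(.478,-.266,.034,93.4)"
```

```text
tilt [ 0.0229 -0.0494] [ 0.35  -0.215  0.415]
  tilt [ 0.0168 -0.043 ] [ 0.349 -0.214  0.408]
  tilt [ 0.0277 -0.0546] [ 0.352 -0.219  0.375]
  tilt [ 0.0125 -0.0384] [ 0.349 -0.215  0.364]
  tilt [ 0.0093 -0.035 ] [ 0.348 -0.213  0.407]
  tilt [ 0.0033 -0.0286] [ 0.347 -0.212  0.401]
  tilt [ 0.0142 -0.0402] [ 0.349 -0.216  0.367]
  tilt [-0.001 -0.024] [ 0.346 -0.212  0.357]
t70.8 pos [ 0.346  -0.2121  0.3565] yaw 93.6 tilt [-0.001 -0.024 -1.   ] F [-0.33 -0.15  0.53] gap 0.803
 need tool d [-0.0543  0.1291  0.3236] rows 9.0 roll 0.003
```

```bash

python3 -m jog '[[-0.6,-0.014,0.036,0,0]]' >/dev/null; python3 st.py 2
python3 -m jog '[[-0.6,-0.014,0.036,0,0]]' >/dev/null; python3 st.py 2
python3 -m jog '[[-0.6,-0.014,0.036,0,0]]' >/dev/null; python3 st.py 2
python3 -m jog '[[-0.6,-0.014,0.024,0,0]]' >/dev/null; python3 st.py 2
python3 -m jog '[[-0.6,0,0,0.04,0]]' >/dev/null; python3 st.py 2
python3 -m jog '[[-0.6,0,0,0.04,0]]' >/dev/null; python3 st.py 2
python3 -m jog '[[-0.6,0,0,0.04,0]]' >/dev/null; python3 st.py 2
python3 -c "
from h import *
to(.478,-.266,.034,93.4)
w=cam('wrist','w31')"
```

```text
tilt [ 0.0017 -0.028 ] [ 0.381 -0.223  0.36 ]
  tilt [-0.0022 -0.0222] [ 0.385 -0.225  0.357]
  tilt [-0.0022 -0.0235] [ 0.42  -0.236  0.359]
  tilt [-0.0046 -0.0196] [ 0.424 -0.238  0.356]
  tilt [-0.0059 -0.0197] [ 0.459 -0.248  0.357]
  tilt [-0.0075 -0.0168] [ 0.463 -0.25   0.354]
  tilt [-0.0081 -0.0169] [ 0.487 -0.262  0.356]
  tilt [-0.0075 -0.0169] [ 0.489 -0.264  0.355]
  tilt [ 0.0057 -0.0281] [ 0.492 -0.267  0.325]
  tilt [-0.013  -0.0126] [ 0.486 -0.263  0.312]
  tilt [-0.0015 -0.0223] [ 0.488 -0.266  0.283]
  tilt [-0.0196 -0.0074] [ 0.483 -0.262  0.27 ]
  tilt [-0.0078 -0.0172] [ 0.486 -0.265  0.241]
  tilt [-0.0255 -0.0025] [ 0.48  -0.261  0.23 ]
t72.1 pos [ 0.48   -0.2605  0.2295] yaw 93.76 tilt [-0.025 -0.003 -1.   ] F [-0.23  0.15  0.41] gap 0.803
 need tool d [-0.0052  0.0026  0.1955] rows 5.0 roll 0.006
```

View pics/w31.png

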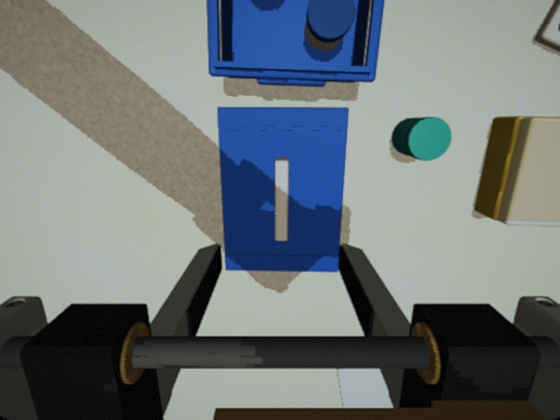

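```bash

python3 -m jog '[[-0.6,-0.003,0.001,0.04,0],[-0.6,0,0,0.03,0]]' >/dev/null; python3 st.py 3
python3 -m jog '[[-0.6,-0.002,0.001,0.035,0],[-0.6,0,0,0.02,0]]' >/dev/null; python3 st.py 3
python3 -c "
from h import *
to(.478,-.266,.034,93.4)"
```

```text
tilt [-0.0054 -0.0193] [ 0.487 -0.27   0.175]
  tilt [-0.0077 -0.0171] [ 0.487 -0.269  0.175]
  tilt [ 0.0071 -0.0296] [ 0.494 -0.277  0.132]
  tilt [ 0.0073 -0.0297] [ 0.494 -0.277  0.133]
t72.8 pos [ 0.4939 -0.2771  0.1328] yaw 93.79 tilt [ 0.007 -0.03  -1.   ] F [-1.13 -0.41 -0.24] gap 0.801
 need tool d [ 0.0151 -0.0157  0.0983] rows 3.0 roll 0.007
```

```bash

python3 -m jog '[[-0.6,0.014,-0.015,0.0,0.007]]' >/dev/null; python3 st.py 2
python3 -m jog '[[-0.6,0,0,0.04,0]]' >/dev/null; python3 st.py 3
python3 -m jog '[[-0.6,0,0,0.03,0]]' >/dev/null; python3 st.py 3
python3 -c "
from h import *
to(.478,-.266,.034,93.4)
w=cam('wrist','w32')"
```

```text
tilt [ 0.0117 -0.0335] [ 0.481 -0.267  0.136]
  tilt [ 0.0099 -0.0318] [ 0.479 -0.264  0.135]
  tilt [ 0.0247 -0.0443] [ 0.485 -0.27   0.105]
  tilt [ 0.0076 -0.0298] [ 0.478 -0.265  0.095]
  tilt [ 0.0174 -0.0381] [ 0.483 -0.27   0.072]
  tilt [ 0.0057 -0.0282] [ 0.478 -0.266  0.065]
t73.4 pos [ 0.4782 -0.2656  0.0653] yaw 93.42 tilt [ 0.006 -0.028 -1.   ] F [0.89 0.73 0.62] gap 0.803
 need tool d [ 0.0005 -0.0004  0.0313] rows 1.0 roll 0.0
```

View pics/w32.png

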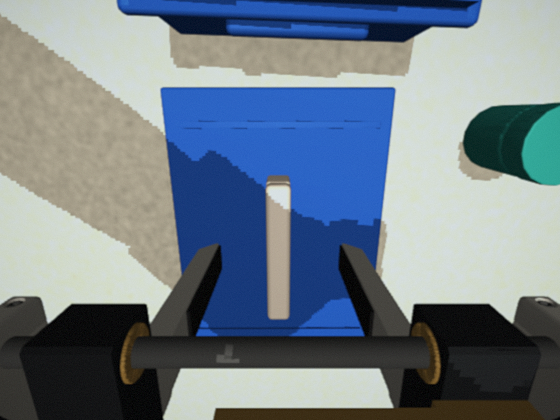

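```bash
python3 -c "
from h import *
w=cam('wrist'); print([onz(w,278,v,.047).round(4) for v in (184,319)]); P=np.array([onz(w,*p,.013) for p in [(162,89),(395,89)]]);print(P.round(4))"
python3 -m jog '[[-0.6,0,0,0.031,0]]' >/dev/null; python3 st.py 3
python3 -c "
from h import *
to(.478,-.266,.034,93.4)"
```

```text
[array([ 0.4751, -0.2206,  0.047 ]), array([ 0.4808, -0.3207,  0.047 ])]
[[ 0.3946 -0.1684  0.013 ]
 [ 0.55   -0.1592  0.013 ]]
  tilt [ 0.02   -0.0403] [ 0.485 -0.271  0.043]
  tilt [ 0.0073 -0.0296] [ 0.479 -0.267  0.036]
t73.8 pos [ 0.4793 -0.2671  0.0361] yaw 93.42 tilt [ 0.007 -0.03  -1.   ] F [0.29 0.1  0.49] gap 0.802
 need tool d [ 0.0012 -0.0012  0.0021] rows 1.0 roll 0.0
```

```bash
python3 -m jog '[[0,0,0,0,0],[1,0,0,0,0],[1,0,0,0,0],[1,0,0,0,0],[1,0,0,0,0],[1,0,0,0,0],[1,0,0,0,0],[1,0,0,0,0],[1,0,0,0,0],[1,0,0,0,0],[1,0,0,0,0],[1,0,0,0,0]]' 35
python3 st.py 2
python3 -m jog '[[1,0,0,0,0],[1,0,0,-0.004,0]]' 35
python3 st.py 2
python3 -m jog '[[1,0,0,-0.025,0]]' 35
python3 st.py 3
python3 -c "
from h import *
to(.478,-.266,.034,93.4)
w=cam('wrist','w33');w=cam('side','s33')"
```

```text
t: 74.77
eef_pos: [0.4821, -0.2696, 0.0441]
ee_rot: [2.13, 2.263, -0.026]
contact_force: [-0.7, 0.7, 1.8]
finger_gap: 0.168
  tilt [ 0.0132 -0.0357] [ 0.482 -0.27   0.044]
  tilt [ 0.0132 -0.0358] [ 0.482 -0.27   0.044]
t: 75.03
eef_pos: [0.4814, -0.2689, 0.0472]
ee_rot: [2.131, 2.264, -0.026]
contact_force: [0.2, -0.0, -3.1]
finger_gap: 0.164
  tilt [ 0.0117 -0.0343] [ 0.481 -0.269  0.047]
  tilt [ 0.0134 -0.0357] [ 0.482 -0.269  0.048]
t: 75.22
eef_pos: [0.4786, -0.2659, 0.0686]
ee_rot: [2.137, 2.27, -0.027]
contact_force: [-0.3, 0.7, -2.7]
finger_gap: 0.16
  tilt [ 0.0058 -0.029 ] [ 0.479 -0.266  0.069]
  tilt [ 0.0166 -0.0382] [ 0.483 -0.269  0.075]
t75.4 pos [ 0.483  -0.2694  0.0746] yaw 93.45 tilt [ 0.017 -0.038 -0.999] F [-0.05  0.12 -2.08] gap 0.166
 need tool d [ 0.0053 -0.0053  0.0403] rows 1.0 roll 0.001
```

View pics/w33.png

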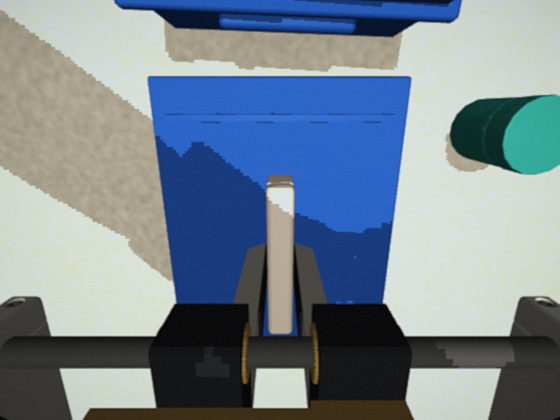

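View pics/s33.png

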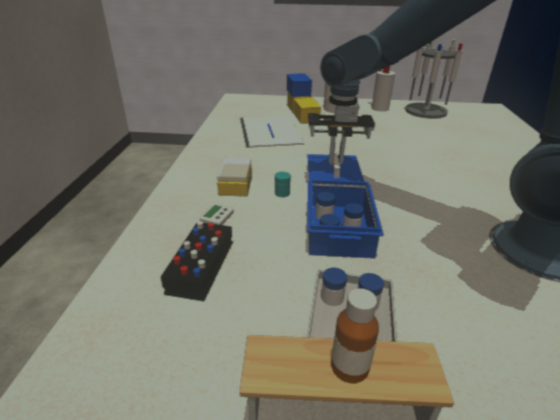

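```bash

python3 -m jog '[[1,0,0,-0.035,0]]' 35 >/dev/null; python3 st.py 3
python3 -m jog '[[1,0,0,-0.035,0]]' 35 >/dev/null; python3 st.py 3
python3 -m jog '[[1,0,0,-0.035,0]]' 35 >/dev/null; python3 st.py 3
python3 -c "
from h import *
to(.477,-.024,.175,91.6)"
```

```text
tilt [ 0.0011 -0.0252] [ 0.476 -0.263  0.1  ]
  tilt [ 0.016  -0.0378] [ 0.482 -0.268  0.109]
  tilt [ 0.0039 -0.0276] [ 0.477 -0.263  0.135]
  tilt [ 0.0182 -0.0397] [ 0.482 -0.267  0.144]
  tilt [ 0.0052 -0.0289] [ 0.477 -0.262  0.17 ]
  tilt [ 0.02   -0.0412] [ 0.482 -0.266  0.179]
t76.2 pos [ 0.4823 -0.2665  0.179 ] yaw 93.43 tilt [ 0.02  -0.041 -0.999] F [ 0.16 -0.59 -3.46] gap 0.164
 need tool d [ 0.2423  0.0093 -0.0061] rows 6.0 roll 0.032
```

```bash

python3 -m jog '[[1,0.03,0.001,0,0.016]]' 35 >/dev/null; python3 st.py 2
python3 -m jog '[[1,0.03,0.001,0,0.016]]' 35 >/dev/null; python3 st.py 2
python3 -m jog '[[1,0.03,0.001,0,0]]' 35 >/dev/null; python3 st.py 2
python3 -m jog '[[1,0.03,0.001,0,0]]' 35 >/dev/null; python3 st.py 2
python3 -m jog '[[1,0.03,0.001,0,0]]' 35 >/dev/null; python3 st.py 2
python3 -m jog '[[1,0.03,0.001,0,0]]' 35 >/dev/null; python3 st.py 2
python3 -m jog '[[1,0.03,0.001,0,0]]' 35 >/dev/null; python3 st.py 3
python3 -c "
from h import *
to(.477,-.024,.175,91.6)"
```

```text
tilt [ 0.0197 -0.043 ] [ 0.481 -0.239  0.176]
  tilt [ 0.0156 -0.0366] [ 0.48  -0.233  0.174]
  tilt [ 0.015  -0.0383] [ 0.479 -0.206  0.171]
  tilt [ 0.0105 -0.0318] [ 0.478 -0.2    0.169]
  tilt [ 0.0102 -0.0339] [ 0.478 -0.172  0.167]
  tilt [ 0.006  -0.0281] [ 0.476 -0.167  0.165]
  tilt [ 0.0062 -0.0306] [ 0.476 -0.14   0.163]
  tilt [ 0.0024 -0.0253] [ 0.475 -0.134  0.161]
  tilt [ 0.003  -0.0281] [ 0.475 -0.107  0.16 ]
  tilt [-0.0005 -0.0233] [ 0.474 -0.103  0.159]
  tilt [ 0.0005 -0.0262] [ 0.474 -0.076  0.158]
  tilt [-0.0025 -0.022 ] [ 0.473 -0.071  0.156]
  tilt [-0.0015 -0.0248] [ 0.473 -0.044  0.156]
  tilt [-0.0035 -0.0222] [ 0.472 -0.041  0.155]
t77.5 pos [ 0.4721 -0.0411  0.155 ] yaw 92.58 tilt [-0.004 -0.022 -1.   ] F [ 0.31  0.38 -2.08] gap 0.168
 need tool d [ 0.0164  0.0056 -0.0204] rows 1.0 roll 0.017
```

```bash

python3 -m jog '[[1,0.016,0.005,-0.005,0.016]]' 35 >/dev/null; python3 st.py 4
python3 -c "
from h import *
to(.477,-.024,.13,91.6)
w=cam('wrist','w34');w=cam('side','s34'); cv2.imwrite('pics/s34c.png',cv2.resize(w['color'][130:280,270:420,::-1],None,fx=4,fy=4,interpolation=2));w=cam('top','t34')"
```

```text
tilt [-0.0053 -0.0236] [ 0.476 -0.027  0.159]
  tilt [-0.0035 -0.023 ] [ 0.477 -0.026  0.16 ]
t77.8 pos [ 0.4766 -0.0259  0.1595] yaw 91.67 tilt [-0.003 -0.023 -1.   ] F [-0.75 -0.31 -2.63] gap 0.165
 need tool d [0.0026 0.0006 0.0295] rows 1.0 roll 0.001
```

View pics/w34.png

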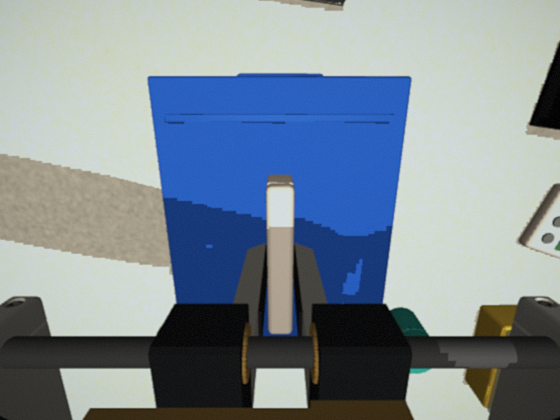

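View pics/s34c.png

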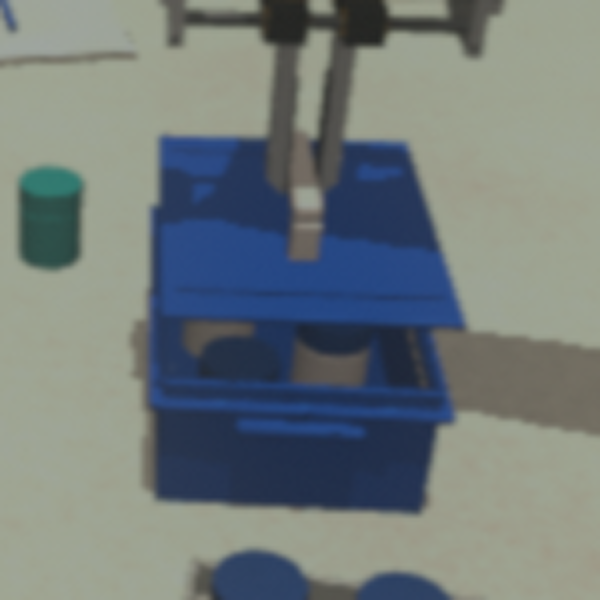

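View pics/t34.png

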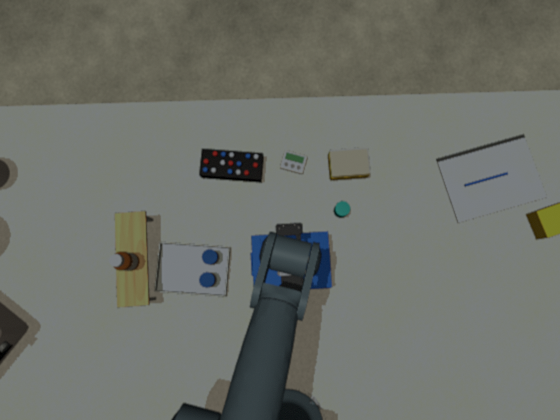

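```bash
python3 - <<'E'
from h import *
c=cam('top'); s=bot.read_state()
def edges(c,z,rows,yc):
    h=cv2.cvtColor(c['color'],cv2.COLOR_RGB2HSV); m=cv2.inRange(h,(100,100,30),(120,255,255))
    L=[];Rr=[]
    for r in rows:
        k=np.flatnonzero(m[r,240:334])+240
        if len(k): L.append(onz(c,k[0]-.5,r,z)[:2]); Rr.append(onz(c,k[-1]+.5,r,z)[:2])
    F=[]
    for q in list(range(256,274))+list(range(306,326)):
        k=np.flatnonzero(m[220:300,q])+220; F.append(onz(c,q,k[0]-.5,z)[:2])
    return map(np.array,(L,Rr,F))
zt=s['eef_pos'][2]-.044+.013
L,R,F=edges(c,zt,range(238,285),0)
print('lid left y',np.median(L[:,1]),'right',np.median(R[:,1]),'mid',(np.median(L[:,1])+np.median(R[:,1]))/2,'len',np.median(L[:,1])-np.median(R[:,1]))
a=np.polyfit(F[:,1],F[:,0],1); print('lid far x at -.025',np.polyval(a,-.025),'yaw',np.degrees(np.arctan(-a[0])), 'x centre',np.polyval(a,-.025)-.079)
im=cv2.imread('pics/top0.png'); c0=dict(c); c0['color']=im[:,:,::-1].copy()
L,R,F=edges(c0,.082,list(range(236,243))+list(range(280,286)),0)
print('tub left y',np.median(L[:,1]),'right',np.median(R[:,1]),'mid',(L[:,1].mean()+R[:,1].mean())/2)
a=np.polyfit(F[:,1],F[:,0],1); print('tub far x',np.polyval(a,-.025),'yaw',np.degrees(np.arctan(-a[0])))
h=cv2.cvtColor(c0['color'],cv2.COLOR_RGB2HSV); m=cv2.inRange(h,(100,100,30),(120,255,255))
N=np.array([onz(c0,q,np.flatnonzero(m[220:300,q])[-1]+220.5,.082)[:2] for q in range(258,326)]); b=np.polyfit(N[:,1],N[:,0],1); print('tub near x',np.polyval(b,-.025))
# side view
s2=cam('side'); to(.477,-.024,.118,91.6)
# predicted rim corners vs
for n,cx,cy,z,hx,hy,yw in [('lidplate',s['eef_pos'][0],s['eef_pos'][1],zt,.079,.109,1.67),('tub',.4764,-.0235,.082,.08,.11,1.6)]:
    a=np.radians(yw); 
    for sx,sy in((1,1),(-1,1),(1,-1),(-1,-1)):
        x=cx+np.cos(a)*sx*hx-np.sin(a)*sy*hy; y=cy+np.sin(a)*sx*hx+np.cos(a)*sy*hy; u,v=proj(s2,(x,y,z)); print(n,sx,sy,'side px',round(u,1),round(v,1),'crop',round((u-270)*4),round((v-130)*4))
E
```

```text
lid left y 0.08570603188022019 right -0.13182809703217183 mid -0.023061032575975818 len 0.21753412891239202
lid far x at -.025 0.5388906216337226 yaw 10.813101552016837 x centre 0.4598906216337226
tub left y 0.08497461210530476 right -0.13370035739050498 mid -0.02497811735961028
tub far x 0.5566905026617048 yaw 1.5351181541819146
tub near x 0.3964646148438334
t78.0 pos [ 0.4763 -0.0254  0.1595] yaw 91.62 tilt [-0.004 -0.022 -1.   ] F [-0.44  0.25 -2.42] gap 0.164
 need tool d [0.0023 0.0009 0.0414] rows 1.0 roll 0.0
lidplate 1 1 side px 309.7 208.2 crop 159 313
lidplate -1 1 side px 386.5 211.6 crop 466 326
lidplate 1 -1 side px 309.2 162.3 crop 157 129
lidplate -1 -1 side px 371.5 164.7 crop 406 139
tub 1 1 side px 307.9 227.1 crop 152 388
tub -1 1 side px 383.4 230.7 crop 454 403
tub 1 -1 side px 307.9 178.5 crop 151 194
tub -1 -1 side px 369.4 181.0 crop 398 204
```

```bash

python3 -m jog '[[1,0,0.001,0.02,0]]' 35 >/dev/null; python3 st.py 3
python3 -c "
from h import *
to(.4768,-.0255,.118,91.6)"
```

```text
tilt [ 0.004  -0.0247] [ 0.48  -0.027  0.143]
  tilt [-0.0075 -0.0214] [ 0.476 -0.026  0.138]
t78.3 pos [ 0.4759 -0.0257  0.1382] yaw 91.61 tilt [-0.007 -0.021 -1.   ] F [-0.14  0.56 -2.45] gap 0.163
 need tool d [0.0006 0.0011 0.0201] rows 1.0 roll 0.0
```

```bash

python3 -m jog '[[1,0,0.001,0.008,0]]' 35 >/dev/null; python3 st.py 3
python3 -c "
from h import *
to(.4768,-.0255,.118,91.6)
w=cam('side','s35'); cv2.imwrite('pics/s35c.png',cv2.resize(w['color'][130:280,270:420,::-1],None,fx=4,fy=4,interpolation=2))"
```

```text
tilt [-0.0041 -0.0224] [ 0.478 -0.026  0.132]
  tilt [-0.0084 -0.0211] [ 0.477 -0.026  0.13 ]
t78.5 pos [ 0.4765 -0.0258  0.1298] yaw 91.62 tilt [-0.008 -0.021 -1.   ] F [-0.02  0.44 -2.67] gap 0.166
 need tool d [0.0006 0.0004 0.0118] rows 1.0 roll 0.0
```

View pics/s35c.png

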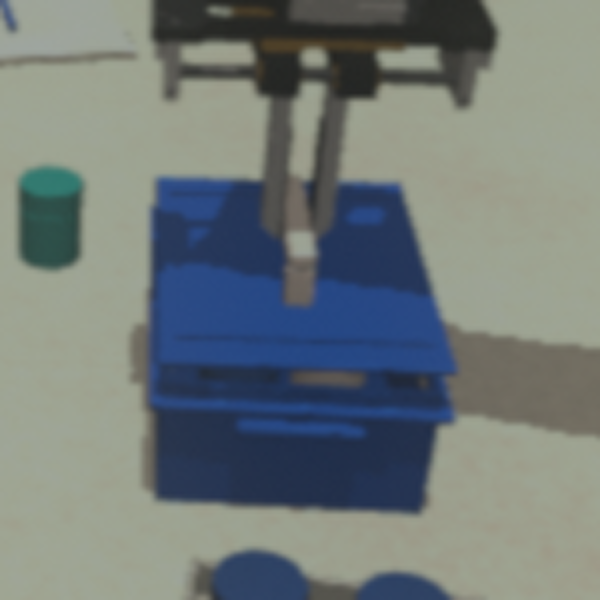

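```bash

python3 -m jog '[[1,0,0,0.005,0]]' 35 ; python3 st.py 3
python3 -m jog '[[1,0,0,0.005,0]]' 35 ; python3 st.py 3
python3 -c "
from h import *
to(.4768,-.0255,.118,91.6)"
```

```text
t: 78.63
eef_pos: [0.4779, -0.0262, 0.1265]
ee_rot: [2.181, 2.244, -0.03]
contact_force: [-0.2, -0.4, -2.1]
finger_gap: 0.167
  tilt [-0.0048 -0.0221] [ 0.478 -0.026  0.126]
  tilt [-0.0081 -0.0212] [ 0.477 -0.026  0.125]
t: 78.87
eef_pos: [0.4774, -0.0262, 0.1209]
ee_rot: [2.182, 2.245, -0.031]
contact_force: [-0.3, -1.7, -3.4]
finger_gap: 0.164
  tilt [-0.0058 -0.0218] [ 0.477 -0.026  0.121]
  tilt [-0.0076 -0.0215] [ 0.477 -0.026  0.12 ]
t79.0 pos [ 0.4768 -0.0261  0.12  ] yaw 91.63 tilt [-0.008 -0.021 -1.   ] F [ 0.43 -0.54 -1.6 ] gap 0.165
 need tool d [0.0006 0.0001 0.002 ] rows 1.0 roll 0.0
```

Panel is already about 6 mm inside the rim with no jam. I'll keep going down to contact.

```bash

python3 -m jog '[[1,0,0,0.004,0]]' 35 ; python3 st.py 3
python3 -m jog '[[1,0,0,0.004,0]]' 35 ; python3 st.py 3
python3 -c "
from h import *
to(.4768,-.0255,.118,91.6)
w=cam('side','s36'); cv2.imwrite('pics/s36c.png',cv2.resize(w['color'][130:280,270:420,::-1],None,fx=4,fy=4,interpolation=2))"
```

```text
t: 79.1
eef_pos: [0.4774, -0.0263, 0.1177]
ee_rot: [2.182, 2.245, -0.032]
contact_force: [-16.6, 4.6, 45.2]
finger_gap: 0.167
  tilt [-0.0069 -0.0218] [ 0.477 -0.026  0.118]
  tilt [-0.0071 -0.0217] [ 0.477 -0.026  0.118]
t: 79.33
eef_pos: [0.4775, -0.0263, 0.1177]
ee_rot: [2.184, 2.248, -0.035]
contact_force: [-21.0, 5.7, 43.6]
finger_gap: 0.169
  tilt [-0.0102 -0.0214] [ 0.477 -0.026  0.118]
  tilt [-0.01   -0.0216] [ 0.477 -0.026  0.118]
t79.5 pos [ 0.4775 -0.0263  0.1178] yaw 91.66 tilt [-0.01  -0.022 -1.   ] F [-14.78   4.22  27.25] gap 0.166
 need tool d [ 0.0008 -0.0006 -0.0003] rows 1.0 roll 0.001
```

View pics/s36c.png

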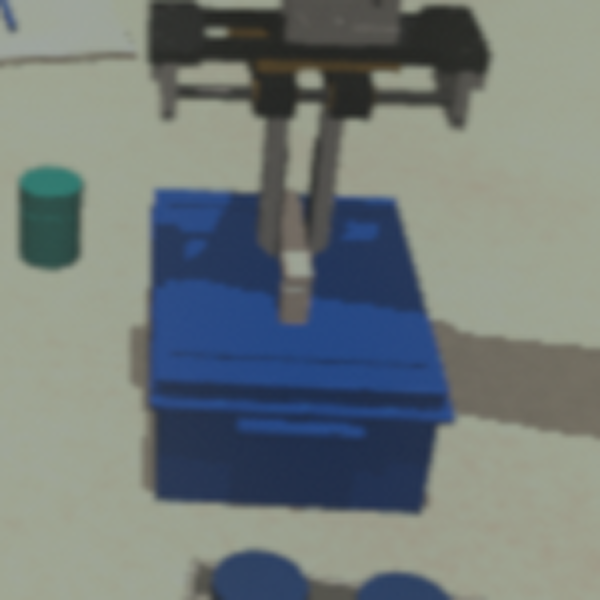

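Contact came at TCP z 0.1178, against 0.118 expected for a seated lid. I'll relax the force and release.

```bash

python3 -m jog '[[0.6,0,0,0,0],[0.2,0,0,0,0],[0,0,0,0,0],[0,0,0,0,0],[0,0,0,0,0],[0,0,0,0,0]]' 35; python3 st.py 2
python3 -m jog '[[0,0,0,-0.02,0]]' 20 ; python3 st.py 2
python3 -m jog '[[0,0,0,-0.04,0]]' 20 ; python3 st.py 2
python3 -c "
from h import *
w=cam('side','s37'); cv2.imwrite('pics/s37c.png',cv2.resize(w['color'][130:280,270:420,::-1],None,fx=4,fy=4,interpolation=2)); cam('wrist','w37')"
```

```text
t: 80.03
eef_pos: [0.4793, -0.0267, 0.1203]
ee_rot: [2.181, 2.245, -0.032]
contact_force: [0.3, -1.1, -0.5]
finger_gap: 0.487
  tilt [-0.0055 -0.0228] [ 0.479 -0.027  0.12 ]
  tilt [-0.0058 -0.0227] [ 0.479 -0.027  0.12 ]
t: 80.22
eef_pos: [0.4764, -0.0256, 0.1366]
ee_rot: [2.186, 2.25, -0.038]
contact_force: [-0.9, 0.5, -0.8]
finger_gap: 0.502
  tilt [-0.0136 -0.0206] [ 0.476 -0.026  0.137]
  tilt [-0.0015 -0.0239] [ 0.481 -0.027  0.142]
t: 80.4
eef_pos: [0.4762, -0.0246, 0.175]
ee_rot: [2.187, 2.251, -0.039]
contact_force: [0.4, 0.5, -1.1]
finger_gap: 0.497
  tilt [-0.0153 -0.0201] [ 0.476 -0.025  0.175]
  tilt [ 0.008  -0.0266] [ 0.484 -0.027  0.187]
```

View pics/s37c.png

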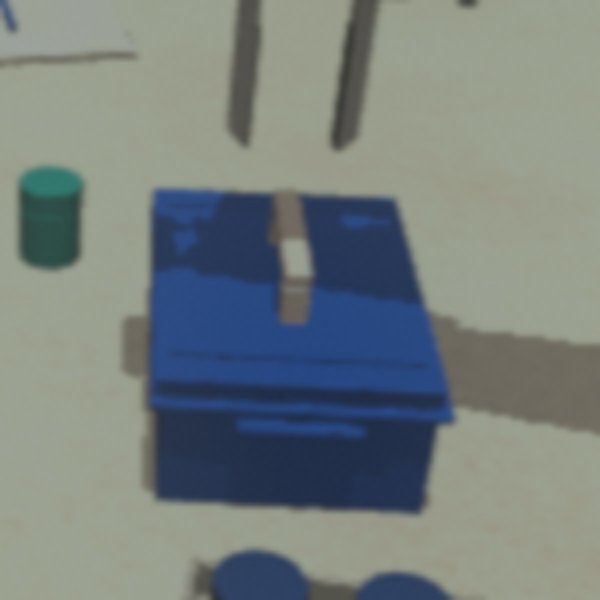

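View pics/w37.png

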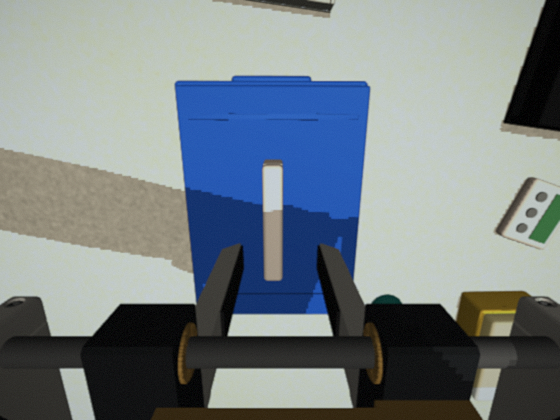

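```bash

python3 -m jog '[[0,0,0,-0.04,0]]' 20 >/dev/null; python3 st.py 2
python3 -m jog '[[0,0,0,-0.04,0]]' 20 >/dev/null; python3 st.py 2
python3 -m jog '[[0,0,-0.03,-0.02,0],[0,0,0,0,0],[0,0,0,0,0]]' 20 >/dev/null; python3 st.py 2
python3 - <<'E'
from h import *
s2=cam('side','s38'); a=np.radians(1.65); cx,cy=.4775,-.0263
for sx,sy in((1,1),(-1,1),(1,-1),(-1,-1)):
    x=cx+np.cos(a)*sx*.079-np.sin(a)*sy*.109; y=cy+np.sin(a)*sx*.079+np.cos(a)*sy*.109
    print(sx,sy,[(round((u-270)*4),round((v-130)*4)) for u,v in [proj(s2,(x,y,z)) for z in (.087,.091)]])
cv2.imwrite('pics/s38c.png',cv2.resize(s2['color'][130:280,270:420,::-1],None,fx=4,fy=4,interpolation=2))
cam('top','t38')
E
```

```text
tilt [-0.0156 -0.0201] [ 0.476 -0.024  0.214]
  tilt [ 0.0075 -0.0264] [ 0.484 -0.025  0.226]
  tilt [-0.0065 -0.0226] [ 0.479 -0.024  0.256]
  tilt [ 0.0156 -0.0286] [ 0.486 -0.025  0.268]
  tilt [ 0.0118 -0.0276] [ 0.455 -0.026  0.284]
  tilt [ 0.0112 -0.0274] [ 0.455 -0.026  0.284]
1 1 [(152, 377), (153, 371)]
-1 1 [(450, 391), (452, 384)]
1 -1 [(152, 186), (152, 180)]
-1 -1 [(395, 196), (396, 190)]
```

View pics/s38.png

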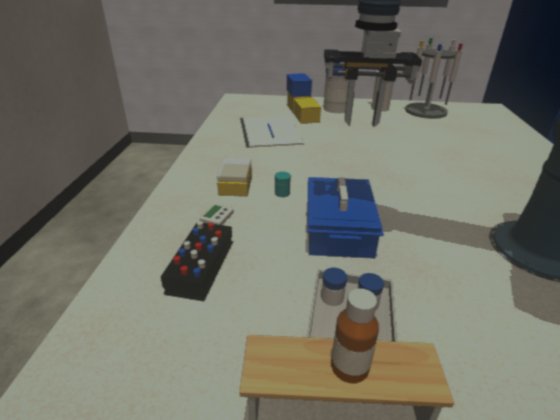

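View pics/s38c.png

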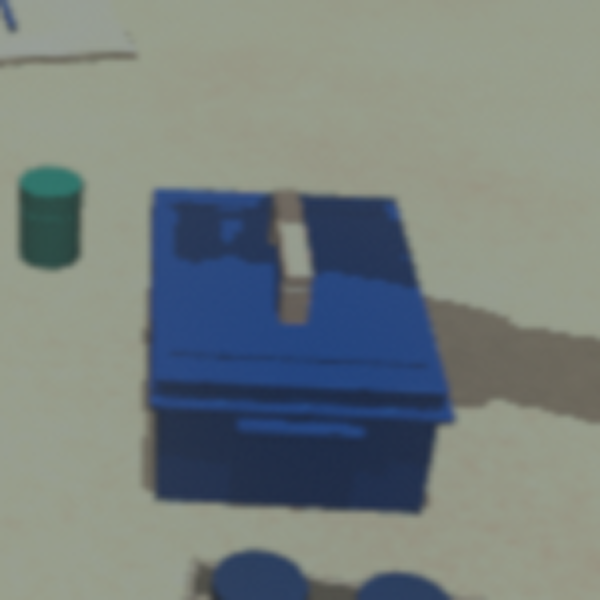

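View pics/t38.png

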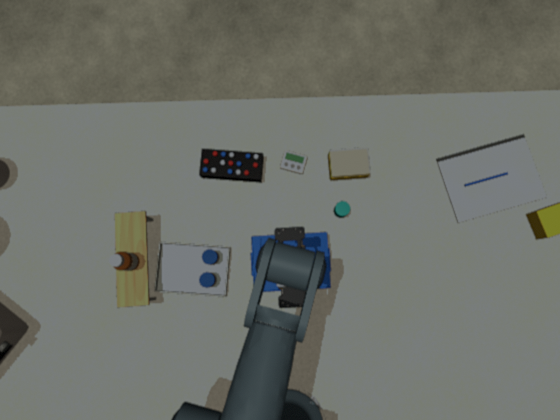

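The lid corners in the crop, (152,383), (445,393), (155,190) and (395,200), match the seated prediction to within about 1 camera pixel at all four. So it is level and fully down. The bottle, the tray jars and the bystanders are all in place, so I'm handing in.

```bash
python3 -c "
from rig import bot
print(bot.read_state()['t']); print(bot.close_job())"
```

```text
81.4167
the job is handed in; nothing more can be done
None
```

The tub is packed and the lid is on. I handed the job in at about 81 s of the 210 s allowed.

- **Bottle:** there was only one amber bottle in the tub. It now stands upright near the middle of the wooden shelf.
- **Jars:** I lifted all five blue-capped jars to weigh them. Three read about 2.6–3.2 N (full) and stand in the tub; two read about 0.5–0.9 N (empty) and stand in the tray. The turquoise look-alike was not touched.
- **Fill line:** I did not measure this separately. All three jars stood flat on the tub floor in the last view before the lid went on, which puts their tops at about 65 mm, against the 70 mm line.
- **Lid:** it touched down at tool height 0.1178 m, where I expected 0.118 m when seated. Afterwards all four plate corners in the side view matched the seated position to within about 1 pixel, and the panel went in without jamming.
- **Bystanders:** in the last views the tip box, tube rack and timer were where they started.

- **Problems on the way:** fast runs of moves made the tool sag and tilt, by up to about 10°. On the way to the shelf the held bottle dropped about 40 mm and touched the board lightly (about 7 N); I lifted it and set it down again. I levelled the tool before picking up the lid.
- **Position disagreement:** the top and wrist cameras differed by up to about 5 mm on some positions, so I checked the lid against the side view before lowering it.
- **Contact force:** seating the lid peaked at about 45 N at the wrist, through the gripped handle. That is below the 120 N wrist limit, but above the 40 N limit on the arm or gripper body pressing on something.

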